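Set the crimping machine's dial and store the setting

ROBOT

A 6-joint arm with a two-finger parallel gripper is mounted at the origin on the work surface. World frame = base frame: x ahead of the robot, y to its left, z up, the work surface at z = 0. Lengths are in m, angles in rad, forces in N, time in s.
With the tool pointing down it reaches from about 0.35 to 0.775 m from the base axis. Payload 7.3 kg.
Tool frame: the origin (TCP) lies midway between the tips of the shut fingers; the grasp point (between the pads) lies 19 mm behind it; x points along the fingers, z is the direction in which the jaws open and shut, and the axes are right-handed (so a half turn about x gives the same grasp; the last joint's range is limited). The gripper opens to 92 mm and grips with 3 to 60 N. Pads are 19 mm wide; open, the fingers measure 130 mm over their backs; the gripper's body (75 mm by 190 mm) begins 47 mm behind the grasp point.
Start: joints at [-1.455, 0.342, 1.524, -0, 1.275, -0.146], TCP at [0.136, -0.507, 0.2] pointing down, gripper open.
Joint ranges: [-2.53, 2.53], [-0.77, 2.02], [0.04, 2.7], [-1, 4.14], [0.28, 2.66], [-3.11, 3.11]. Speed limits (rad/s): [2.57, 2.57, 3.14, 3.14, 3.14, 3.14].

INTERFACE

Orientations are given as [roll, pitch, yaw] about the fixed x, y, z axes, in that order (R = Rz(yaw) Ry(pitch) Rx(roll)).
In Python, from cell import observe, cams, robot gives the robot as it stands.
- The arm moves only by the tool jog_arm, never from a script. Its argument "plan" is one flat list of numbers, 7 for each row, row after row: the turn, a rotation vector about the tool's x, y, z in degrees, then the shift along the tool's x, y, z in cm, then the opening, from -1 (shut) to 1 (fully open). In form: [ax, ay, az, x, y, z, jaw, ax, ay, az, x, y, z, jaw, ...]. A call has 1 to 10 rows; each row is the pose to reach, as a shift and turn from the pose commanded when the call began, along the tool's axes at that moment; what a row does not reach only later rows make up. A row lasts 1/10 s, in which the tool goes at most 50 mm and 8.59 degrees, less where a joint would pass 70% of its speed; a pose out of reach is approached as far as the arm can. A call with a gripper value outside its range is refused whole. The fingers move at their own pace and stop on an object; "newtons" is the grip in N (left out, the last holds). Time passes only in rows, so rows that repeat a pose let the fingers close. It gives the time, the measured TCP pose, the force and the opening at its end, in the units of the state.
- observe(): the state, without advancing time (a new reading comes with each control period).
- cams.read_camera(name): name is "side" or "top"; returns a dict with "image" (400x640x3 uint8, red, green, blue), "fov_y" (degrees; the focal length in pixels is half the picture's height over the tangent of half this angle, whatever the lens; pixels are square), "cx", "cy" (the principal point, pixels), "k1" (the pictures are not rectified: a ray, as slopes to the right and down, at radius r is drawn at 1 + k1 r^2 times it, then the intrinsics apply), "T" (4x4, takes a point from camera to world coordinates). Camera axes: x right, y down, z forward; pixel columns grow to the right and rows downward; lengths in m; the calibration is good to about 2 mm. A picture is of the moment at which its call begins. There is no depth.
- robot.hand_in(): hands the job in, once; it reports no verdict.
The state is a dict: "time": time; "qpos": joint angles; "qvel": joint speeds; "joint_efforts": joint torques, N m; "tool_pos": TCP position; "tool_rot": TCP orientation; "contact_force": force on the tool from outside, world axes, zero at the start; "torque": the same for the moment, N m; "opening": finger opening in m.
Only numpy, scipy, OpenCV 4.12 (cv2) and the standard library are available. Lean on these libraries where they do the work, as an engineer would, in place of code of your own. Each camera call takes 0.05 s, during which the arm holds its last target.

TASK

Set the ferrule crimping machine on the bench: push its dial round (it has a pocket for a fingertip) until its black index mark lines up with the one long line of the scale around it, then press the round push button beside the dial fully down and let it spring back, so that the setting is stored. Do not press the button before the dial is set, and leave the jar, bin, screwdriver and pliers where they are.

Things in the scene. Friction and masses are not known exactly. Their poses are not given: they have to be found in the camera images.
- machine: the crimping machine, fixed: flat white housing 240 (x) x 380 (y) mm, its grey deck 80 mm above the bench; origin at the centre of its underside; x points from its front (robot side) to its back. On the deck: the dial, axis at (0, +30) mm of this frame, the push button at (-30, -135) mm and a flat blank display.
- dial_axis (a point): centre of the dial's top face, on its upright turning axis, 106 mm above the bench. The dial is a white disc, 140 mm wide and 18 mm thick, on a skirt 156 mm wide and 4 mm thick. It turns both ways more than a full turn with steady friction (0.12 N m, about 3 N at the pocket), has no detents and stays where it is left.
- pocket (a point): centre of the mouth of the round finger pocket in the dial's top face, 40 mm from the axis, straight opposite the index mark; moves round with the dial. The pocket is 46 mm wide, 18 mm deep, open only at the top; its dark floor is 88 mm above the bench, its wall 7 mm thick on the outer side. Nothing stands up from the dial's face.
- index (a point): outer end of the dial's index mark: a black line 3 mm wide that runs radially over the dial's top, down its side and over the skirt; this point is 78.5 mm from the axis, at the skirt's edge, 88 mm above the bench, and moves round with the dial.
- long_line (a point): inner end of the long line, the target, on the fixed round aluminium scale plate (210 mm wide) under the dial: a dark radial line 4 mm wide, 80 to 104 mm from the axis. The other 23 lines, 15 degrees apart, are short (80 to 86 mm) and 1.5 mm wide. This point is 78.5 mm from the axis: the index point comes to it when the dial is set.
- store_top (a point): centre of the top of the push button: a grey cap of 30 mm diameter in a dark steel collar of 46 mm, upright on the deck of the machine beside the dial, about 168 mm from the dial's axis; top 98 mm above the bench. Moves down with the cap.
- store (a joint): travel of the push button: 0 = up, 0.006 m = fully down; sprung, about 2 N to start and 6 N fully down; pressed counts from 0.0045 m.
- jar: small glass jar with a steel lid, 34 mm wide, 42 mm high, loose on the machine's deck near a back corner; origin at the centre of its underside. Not to be moved.
- bin: open black plastic bin, 150 x 100 x 60 mm, loose on the bench beside the machine; origin at the centre of its underside. Not to be moved.
- driver: screwdriver, 180 mm long, loose on the bench beside the machine, x along it. Not to be moved.
- pliers: pliers, about 160 mm long, 14 mm high, loose on the bench behind the machine; origin about the middle of its underside, x towards the jaws. Not to be moved.

How it is judged:
By the outcome, as a careful person would: the job done as asked, in the order asked, and still so for the second after the job is handed in, with the robot touching nothing.
It also fails if it takes over 54 s, if anything falls off the work surface, if the arm or the gripper's body presses on something with over 40 N, if the wrist force passes 120 N, or if a joint passes its speed limit or range.

## Working session

There is one attempt and no reset: what is moved stays moved. The work goes in short steps, Python scripts to look and compute and a tool call to move; the robot and the scene stay as the last step left them, time stands still between calls to the robot, and variables do not carry over. Pictures are saved under pics/ and viewed, and the job is handed in when it is done.

Besides the shell and the picture viewer there is one more tool, called after "Call:" in YAML: its name, and indented under it one key for each argument. jog_arm: Moves the arm, as the interface text tells. Its arguments: {"type":"object","properties":{"plan":{"type":"array"},"newtons":{"type":"number"}},"required":["plan"]}

```bash
mkdir -p pics; ls; python3 - <<'E'
from cell import observe,cams,robot
import cv2
s=observe()
for k,v in s.items(): print(k,v)
for n in("top","side"):
    c=cams.read_camera(n)
    print(n,{k:c[k] for k in c if k!="image"})
    cv2.imwrite(f"pics/{n}0.png",c["image"][:,:,::-1])
E
```

```text
pics
time 0.0
qpos [-1.45497656e+00  3.42708174e-01  1.52500954e+00 -9.85062618e-06
  1.27536950e+00 -1.46003016e-01]
qvel [ 0.00012489 -0.0015758   0.00059717  0.00050566 -0.00016488  0.0012125 ]
joint_efforts [ 6.86977401e-04 -4.31245637e+01 -2.44225341e+01  7.18239974e-02
  5.59992052e-02 -1.03805205e-04]
tool_pos [ 0.1358579  -0.50666706  0.19955514]
tool_rot [3.00189217 1.56930174 1.6929215 ]
contact_force [ 0.34371935  0.19092389 -0.45091177]
torque [-0.05642369 -0.01108701 -0.02894574]
opening 0.09165710982981246
top {'fov_y': 56.82529195117942, 'cx': 319.6251292836361, 'cy': 201.99925529591138, 'k1': -0.03825909684413405, 'T': array([[-0.05373466, -0.97743446,  0.20429014,  0.44107856],
       [-0.99854742,  0.05340802, -0.00711615,  0.05620967],
       [-0.00395517, -0.20437578, -0.97888452,  0.95984805],
       [ 0.        ,  0.        ,  0.        ,  1.        ]])}
side {'fov_y': 43.6260119598817, 'cx': 317.66281219490526, 'cy': 195.7959340577637, 'k1': -0.1148810144560963, 'T': array([[-0.81070757, -0.29570475,  0.50528401,  0.07758169],
       [-0.58523801,  0.43262526, -0.68580745,  0.82996361],
       [-0.0158021 , -0.8517007 , -0.52379024,  0.6885138 ],
       [ 0.        ,  0.        ,  0.        ,  1.        ]])}
```

View pics/top0.png

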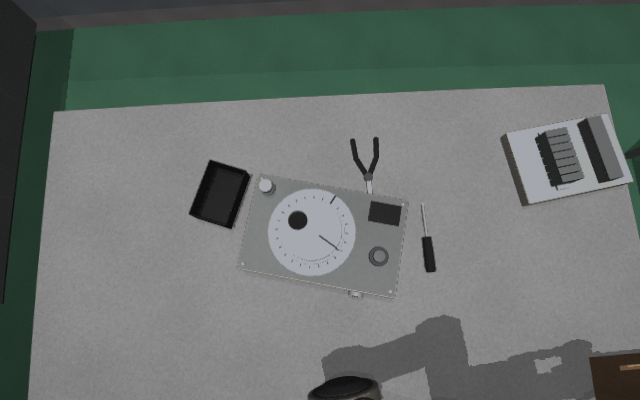

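View pics/side0.png

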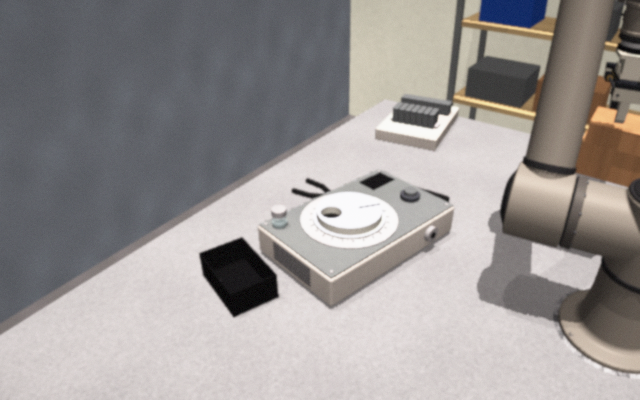

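The top view shows the machine with the dial at about (312,231), the pocket at (298,220), the index near (338,249), the long line near (334,198) and the button at (378,256). The jar is at (266,186) and the side view agrees. Next I'll measure these.

```bash
cat > h.py <<'E'
import numpy as np,cv2
from cell import observe,cams,robot
def K(c):
    f=200/np.tan(np.radians(c["fov_y"]/2)); return f,c["cx"],c["cy"]
def ray(c,u,v):
    f,cx,cy=K(c); d=np.array([(u-cx)/f,(v-cy)/f]); rd=np.hypot(*d); r=rd
    for _ in range(30): r=rd/(1+c["k1"]*r*r)
    s=d*(r/rd if rd>0 else 1); w=c["T"][:3,:3]@np.array([s[0],s[1],1.]); return c["T"][:3,3],w
def onz(c,u,v,z):
    o,w=ray(c,u,v); return o+w*(z-o[2])/w[2]
def proj(c,p):
    f,cx,cy=K(c); q=c["T"][:3,:3].T@(np.asarray(p)-c["T"][:3,3]); s=q[:2]/q[2]; s=s*(1+c["k1"]*(s@s)); return s*f+[cx,cy]
def two(c1,p1,c2,p2):
    o1,w1=ray(c1,*p1);o2,w2=ray(c2,*p2)
    A=np.stack([w1,-w2],1); t=np.linalg.lstsq(A,o2-o1,rcond=None)[0]
    a=o1+w1*t[0];b=o2+w2*t[1]; return (a+b)/2,np.linalg.norm(a-b)
def ortho(c,x0,x1,y0,y1,z,s=2000):
    # rectified top-down at height z; px: col=(y1-y)*s, row=(x1-x)*s
    W=int((y1-y0)*s);H=int((x1-x0)*s)
    m=np.array([[proj(c,(x1-r/s,y1-k/s,z)) for k in range(W)] for r in range(H)],np.float32)
    return cv2.remap(c["image"],m,None,cv2.INTER_CUBIC)
E
python3 - <<'E'
from h import *
t=cams.read_camera("top");s=cams.read_camera("side")
cv2.imwrite("pics/topz.png",cv2.resize(t["image"][165:305,225:425,::-1],None,fx=4,fy=4,interpolation=cv2.INTER_CUBIC))
cv2.imwrite("pics/sidez.png",cv2.resize(s["image"][160:310,250:460,::-1],None,fx=3.8,fy=3.8,interpolation=cv2.INTER_CUBIC))
E
```

```text
(no output)
```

View pics/topz.png

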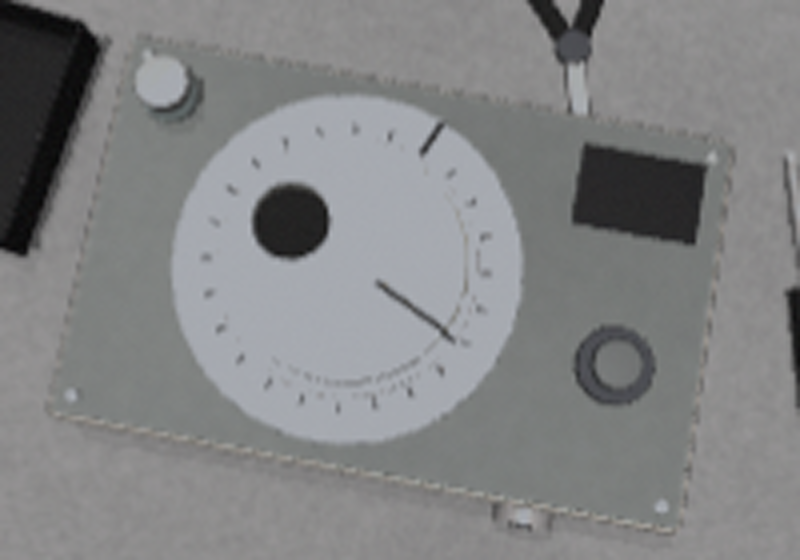

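View pics/sidez.png

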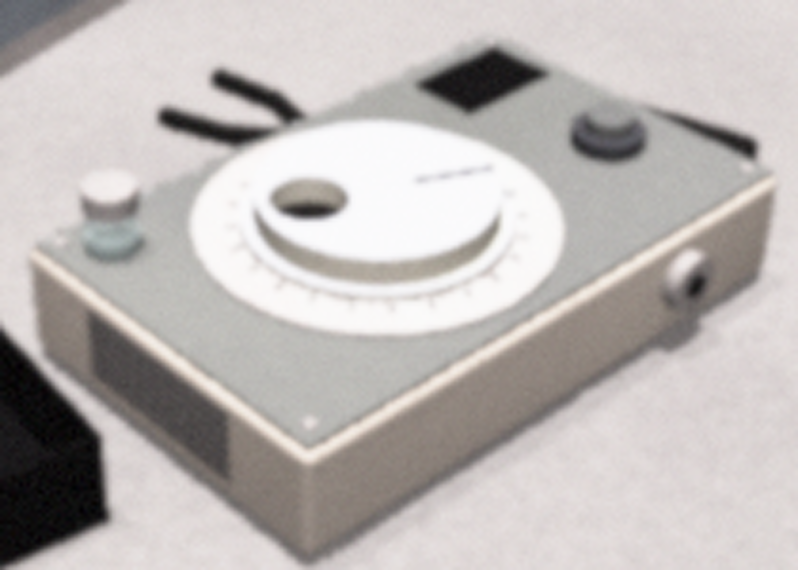

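```bash
cat > m.py <<'E'
from h import *
def circ(P):
    A=np.c_[2*P[:,:2],np.ones(len(P))]; x=np.linalg.lstsq(A,(P[:,:2]**2).sum(1),rcond=None)[0]
    return x[:2],np.sqrt(x[2]+x[0]**2+x[1]**2)
def cent(c,mask,box):
    u0,v0,u1,v1=box; m=np.zeros(mask.shape,np.uint8); m[v0:v1,u0:u1]=mask[v0:v1,u0:u1]
    n,l,st,ce=cv2.connectedComponentsWithStats(m); i=1+np.argmax(st[1:,4]); return ce[i],st[i],(l==i).astype(np.uint8)
def edge(im,cx,cy,rlo,rhi,dark):pass
E
python3 - <<'E'
from m import *
t=cams.read_camera("top");s=cams.read_camera("side")
im=t["image"].astype(int); g=im.mean(2); b=im[:,:,2]-im[:,:,1]
print([im[v,u] for u,v in((290,255),(255,240),(298,220),(300,245),(378,256),(371,256),(345,180))])
ims=s["image"].astype(int)
print([ims[v,u] for u,v in((320,230),(270,235),(330,213),(409,191),(410,197),(350,250))])
E
```

```text
[array([166, 170, 176]), array([127, 130, 128]), array([34, 36, 34]), array([166, 170, 176]), array([116, 118, 118]), array([79, 80, 85]), array([146, 144, 144])]
[array([229, 224, 223]), array([235, 228, 218]), array([103,  99,  94]), array([160, 160, 157]), array([91, 89, 96]), array([188, 187, 186])]
```

```bash
python3 - <<'E'
from m import *
t=cams.read_camera("top");s=cams.read_camera("side")
im=t["image"].astype(int); g=im.mean(2)
# plate outer
m=((g>152)).astype(np.uint8); ce,st,mm=cent(t,m,(262,182,362,282))
cn=max(cv2.findContours(mm,cv2.RETR_EXTERNAL,cv2.CHAIN_APPROX_NONE)[0],key=len)[:,0]
cn=cv2.convexHull(cn)[:,0]
for z in(.081,.084):
    P=np.array([onz(t,u,v,z) for u,v in cn]); print("plate",z,circ(P),st)
c0,_=circ(P)
# pocket mouth in top: dark
m=(g<90).astype(np.uint8); cp,st,_=cent(t,m,(280,203,315,240)); print("pocket top px",cp,st,onz(t,*cp,.106),onz(t,*cp,.088))
# button: dark collar
m=((g<104)).astype(np.uint8); cb,st,mb=cent(t,m,(363,240,395,275)); print("collar",cb,st)
ims=s["image"].astype(int); gs=ims.mean(2)
m=((gs<125)).astype(np.uint8); cs,st2,_=cent(s,m,(395,178,425,205)); print("collar side",cs,st2)
cap_t=((614+.5)/4-.5+225+1.2,(363+.5)/4-.5+165)
print("cap z98",onz(t,cap_t[0],cap_t[1],.098))
print("cap two", two(t,cap_t,s,((610+.5)/3.8-.5+250,(119+.5)/3.8-.5+160)))
f=lambda x,y:((x+.5)/4-.5+225,(y+.5)/4-.5+165)
def az(p,c=c0): return np.degrees(np.arctan2(p[1]-c[1],p[0]-c[0])),np.hypot(*(p[:2]-c))
print("long in",az(onz(t,*f(422,153),.084)),"out",az(onz(t,*f(442,124),.084)))
print("idx inner top",az(onz(t,*f(377,282),.106)),"outer@106",az(onz(t,*f(453,342),.106)),"@88",az(onz(t,*f(453,342),.088)))
print("pocket",az(onz(t,*cp,.106)))
# jar
for x,y in((162,82),):
  print("jar",onz(t,*f(x,y),.122), two(t,f(x,y),s,((110+.5)/3.8-.5+250,(185+.5)/3.8-.5+160)))
# deck corners
for p in((143,38),(735,140),(675,530),(52,410)): print("corner",onz(t,*f(*p),.08))
E
```

```text
plate 0.081 (array([0.55529742, 0.07359426]), np.float64(0.10438950439283604)) [ 268  189   88   87 5395]
plate 0.084 (array([0.55490753, 0.07353492]), np.float64(0.10403316462252574)) [ 268  189   88   87 5395]
pocket top px [297.26449275 219.94565217] [288 211  19  19 276] [0.57934479 0.10448027 0.106     ] [0.58225958 0.10549787 0.088     ]
collar [377.7008547  255.85897436] [368 246  21  21 234]
collar side [409.31693989 196.58469945] [400 190  20  13 183]
cap z98 [ 0.4873903  -0.08123967  0.098     ]
cap two (array([ 0.48666113, -0.08186275,  0.09645583]), np.float64(0.0017903146062127442))
long in (np.float64(-36.800913751084444), np.float64(0.08169044244505516)) out (np.float64(-36.91827897146471), np.float64(0.10343572829214366))
idx inner top (np.float64(-128.17689271813376), np.float64(0.02236878323186775)) outer@106 (np.float64(-130.5357940301902), np.float64(0.07807980101605369)) @88 (np.float64(-129.36902054577652), np.float64(0.0779048026257742))
pocket (np.float64(51.70217969210613), np.float64(0.03943088702360778))
jar [0.66319272 0.17534809 0.122     ] (array([0.66262672, 0.17501953, 0.12223184]), np.float64(0.0011200026393583381))
corner [0.70306893 0.19244117 0.08      ]
corner [ 0.6188006  -0.16651676  0.08      ]
corner [ 0.39079482 -0.10854262  0.08      ]
corner [0.47884305 0.25097584 0.08      ]
```

```bash
cat >> m.py <<'E'
from scipy.spatial.transform import Rotation as Ro
def rel(target,psi=None,q=False):
    "shift (cm) & turn (deg) in tool axes to world target with tool x down and jaw (tool z) axis at azimuth psi deg"
    s=observe(); R=Ro.from_euler("xyz",s["tool_rot"]).as_matrix(); d=R.T@(np.asarray(target)-s["tool_pos"])*100
    r=np.zeros(3)
    if psi is not None:
        a=np.radians(psi); z=np.array([np.cos(a),np.sin(a),0]); x=np.array([0,0,-1.]); D=np.stack([x,np.cross(z,x),z],1)
        r=Ro.from_matrix(R.T@D).as_rotvec(degrees=True)
    return np.round(r,2),np.round(d,2)
def st():
    s=observe();R=Ro.from_euler("xyz",s["tool_rot"]).as_matrix()
    print("t",round(s["time"],2),"p",s["tool_pos"].round(4) if hasattr(s["tool_pos"],"round") else s["tool_pos"],"F",np.round(s["contact_force"],1),"T",np.round(s["torque"],2),"open",round(s["opening"],4),"q",np.round(s["qpos"],2));print("axes x,y,z:",R.T.round(3).tolist())
E
python3 - <<'E'
from m import *
st(); print(rel((.5795,.1045,.2)), rel((.48,-.2,.2)))
E
```

```text
t 0.4 p [ 0.1359 -0.5071  0.2001] F [-0.   0.3 -0.3] T [ 0.01  0.07 -0.02] open 0.0918 q [-1.45  0.34  1.52 -0.    1.28 -0.15]
axes x,y,z: [[-0.0, 0.0, -1.0], [0.966, 0.259, -0.0], [0.259, -0.966, -0.0]]
(array([0., 0., 0.]), array([ 2.000e-02,  5.868e+01, -4.759e+01])) (array([0., 0., 0.]), array([ 2.000e-02,  4.119e+01, -2.075e+01]))
```

Call:
jog_arm:
  plan: [0, 0, 0, 0, 4, -2, -1, 0, 0, 0, 0, 8, -4, -1, 0, 0, 0, 0, 12, -6, -1, 0, 0, 0, 0, 16, -8, -1, 0, 0, 0, 0, 20, -10, -1, 0, 0, 0, 0, 24, -12, -1, 0, 0, 0, 0, 28, -14, -1, 0, 0, 0, 0, 32, -16, -1, 0, 0, 0, 0, 36, -18, -1, 0, 0, 0, 0, 40, -20, -1]
  newtons: 20

```text
time: 1.4
tool_pos: [0.4717, -0.2089, 0.2004]
tool_rot: [0.463, 1.57, -0.846]
contact_force: [0.4, -0.6, -0.5]
opening: 0.016
```

Call:
jog_arm:
  plan: [0, 0, 0, 0, 2, -3, -1, 0, 0, 0, 0, 4, -6, -1, 0, 0, 0, 0, 6, -9, -1, 0, 0, 0, 0, 8, -12, -1, 0, 0, 0, 0, 10, -15, -1, 0, 0, 0, 0, 12, -18, -1, 0, 0, 0, 0, 14, -21, -1, 0, 0, 0, 0, 16, -24, -1, 0, 0, 0, 0, 18, -27, -1, 0, 0, 0, 0, 18.5, -27.5, -1]

```text
time: 2.4
tool_pos: [0.5785, 0.1066, 0.1999]
tool_rot: [2.72, 1.57, 1.414]
contact_force: [0.4, 1.2, -1.1]
opening: 0.0005
```

```bash
python3 - <<'E'
from m import *
st(); print(rel((.5795,.1045,.2)))
s=cams.read_camera("side");t=cams.read_camera("top")
cv2.imwrite("pics/side1.png",cv2.resize(s["image"][50:260,230:450,::-1],None,fx=2.8,fy=2.8,interpolation=cv2.INTER_CUBIC))
cv2.imwrite("pics/top1.png",t["image"][:,:,::-1])
E
```

```text
t 2.4 p [0.5785 0.1066 0.1999] F [ 0.4  1.2 -1.1] T [-0.04 -0.01 -0.03] open 0.0005 q [0.05 0.46 1.34 0.   1.34 1.36]
axes x,y,z: [[0.0, 0.001, -1.0], [0.965, 0.262, 0.0], [0.262, -0.965, -0.001]]
(array([0., 0., 0.]), array([-0.01,  0.04,  0.23]))
```

View pics/side1.png

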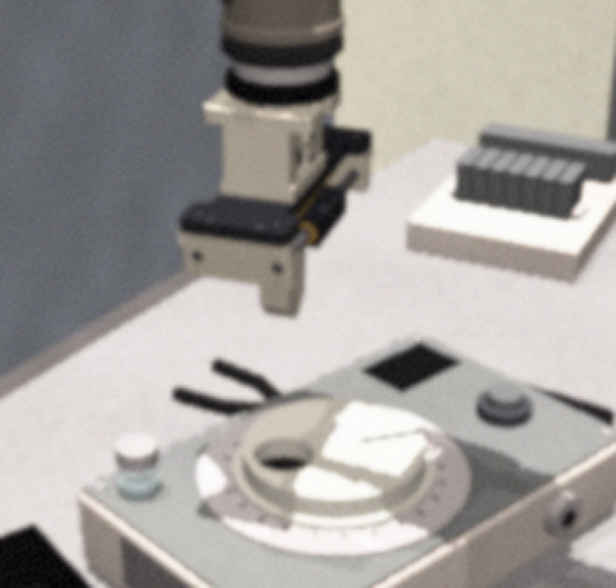

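View pics/top1.png

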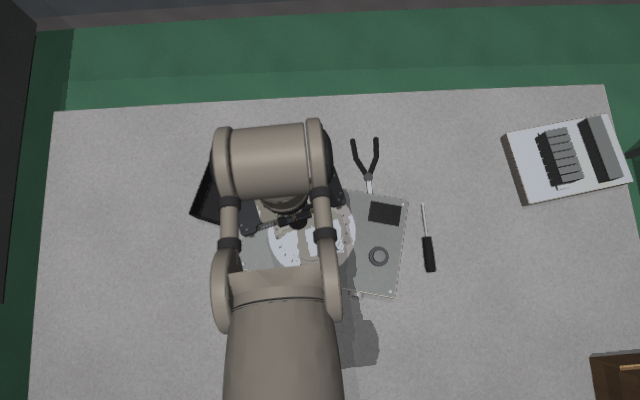

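The side view shows the shut fingertips over the pocket as a block at about (265–300, 270–313). The top view is blocked by the arm. I'll size that block against the 46 mm pocket.

```bash
python3 - <<'E'
from m import *
s=cams.read_camera("side")
cv2.imwrite("pics/side2.png",cv2.resize(s["image"][125:180,285:365,::-1],None,fx=10,fy=10,interpolation=cv2.INTER_CUBIC))
print(proj(s,observe()["tool_pos"]))
p=observe()["tool_pos"];R=Ro.from_euler("xyz",observe()["tool_rot"]).as_matrix()
for a in(-1,1):
  for b in(-1,1):
    print(a,b,(proj(s,p+R[:,1]*.0095*a+R[:,2]*.019*b)-[285,125])*10)
E
```

```text
[331.38335072 172.83036928]
-1 -1 [477.16658565 529.87047096]
-1 1 [538.69352962 443.03666691]
1 -1 [387.11436836 514.45737885]
1 1 [450.96796934 428.56401516]
```

View pics/side2.png

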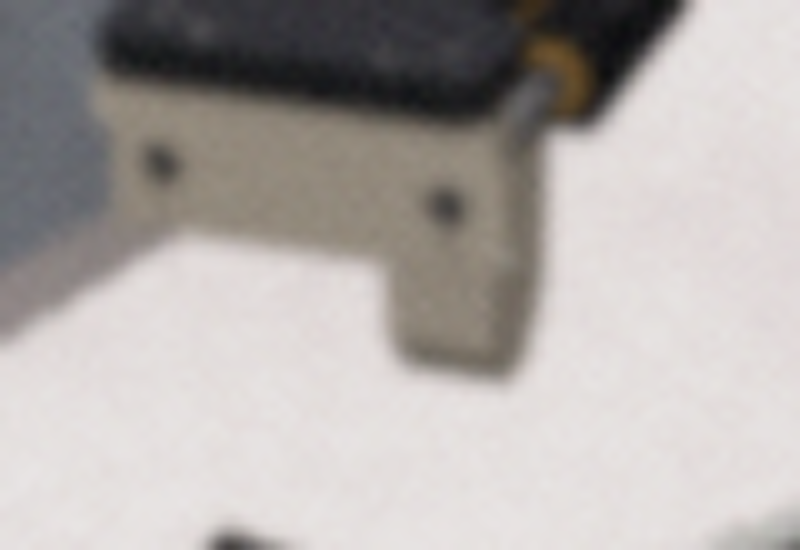

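```bash
python3 - <<'E'
from m import *
s=cams.read_camera("side")
a=s["image"][125:260,285:400,::-1]
a=cv2.createCLAHE(4,(4,4)).apply(cv2.cvtColor(a,cv2.COLOR_BGR2GRAY))
cv2.imwrite("pics/side3.png",cv2.resize(a,None,fx=4.4,fy=4.4,interpolation=cv2.INTER_CUBIC))
p=observe()["tool_pos"];st()
for dz in(0,.02,.04):print((proj(s,p+[0,0,dz])-[285,125])*10)
# check: dial centre and pocket, jar top, in side image
for q in((.5548,.0735,.106),(.5795,.1045,.106),(.6627,.175,.122),(.4872,-.0815,.098)): print(proj(s,q))
E
```

```text
t 2.6 p [0.5778 0.1022 0.2   ] F [-0.7 -0.2 -0.5] T [-0.01  0.02 -0.04] open 0.0001 q [ 0.04  0.46  1.35 -0.    1.34  1.35]
axes x,y,z: [[-0.001, -0.001, -1.0], [0.966, 0.259, -0.001], [0.259, -0.966, 0.0]]
[466.03293002 476.57287743]
[465.88325467 388.88435296]
[465.72026711 299.40413611]
[348.1597884  208.80777433]
[330.36993825 211.80889731]
[278.30591182 208.31954422]
[409.53648988 190.34159632]
```

View pics/side3.png

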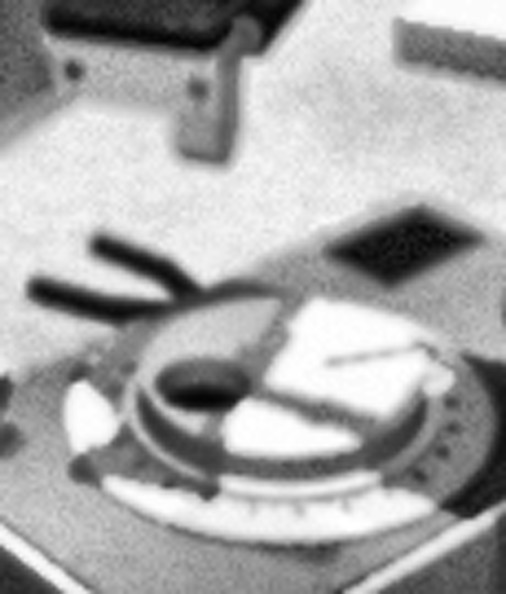

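The TCP projects to about (331,173), but the lowest visible finger edge is about 10 px higher. I'll open the jaws and look again to understand the finger shape.

Call:
jog_arm:
  plan: [0, 0, 0, 0, 0, 0, 1, 0, 0, 0, 0, 0, 0, 1, 0, 0, 0, 0, 0, 0, 1, 0, 0, 0, 0, 0, 0, 1, 0, 0, 0, 0, 0, 0, 1, 0, 0, 0, 0, 0, 0, 1]

```text
time: 3.2
tool_pos: [0.578, 0.103, 0.2002]
tool_rot: [-0.05, 1.571, -1.36]
contact_force: [0.8, -0.6, 0.4]
opening: 0.0436
```

```bash
python3 - <<'E'
from m import *
s=cams.read_camera("side");st()
im=cv2.resize(s["image"][60:220,240:440,::-1],None,fx=4,fy=4,interpolation=cv2.INTER_CUBIC)
p=observe()["tool_pos"];R=Ro.from_euler("xyz",observe()["tool_rot"]).as_matrix()
for a,b in((-1,-1),(-1,1),(1,-1),(1,1)):
  for sgn in (-1,1):
    q=(proj(s,p+R[:,1]*.0095*a+R[:,2]*(sgn*.0555+.0095*b))-[240,60])*4; cv2.circle(im,tuple(int(v) for v in q),3,(0,0,255),-1)
q=(proj(s,p)-[240,60])*4; cv2.circle(im,tuple(int(v) for v in q),3,(0,255,0),-1)
cv2.imwrite("pics/side4.png",im)
E
```

```text
t 3.25 p [0.578  0.1031 0.2002] F [-0.2 -0.1 -0.2] T [-0.02  0.03  0.  ] open 0.0482 q [ 0.05  0.46  1.35 -0.    1.34  1.36]
axes x,y,z: [[0.0, -0.0, -1.0], [0.966, 0.259, 0.0], [0.259, -0.966, 0.0]]
```

View pics/side4.png

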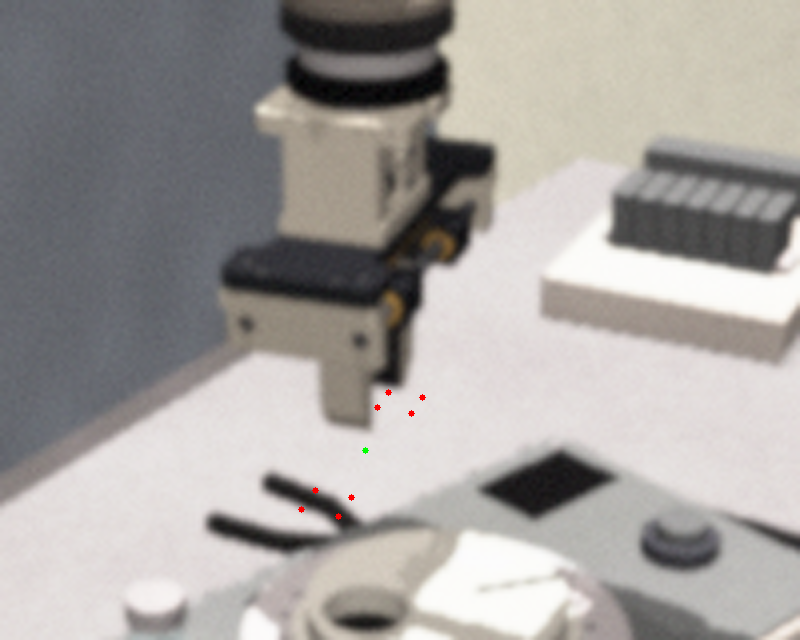

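The jaws are now partly open and the near tip shows at (346,418) in the zoom. That puts it above the projected TCP dot at (365,450), so the tips either end short of the TCP or sit farther from the camera. I'll shut the jaws, lower to just above the dial, and then probe the height by force.

Call:
jog_arm:
  plan: [0, 0, 0, 1, 0.2, -0.1, -1, 0, 0, 0, 2, 0.2, -0.1, -1, 0, 0, 0, 3, 0.2, -0.1, -1, 0, 0, 0, 4, 0.2, -0.1, -1, 0, 0, 0, 5, 0.2, -0.1, -1, 0, 0, 0, 6, 0.2, -0.1, -1, 0, 0, 0, 7, 0.2, -0.1, -1, 0, 0, 0, 7.5, 0.2, -0.1, -1, 0, 0, 0, 7.5, 0.2, -0.1, -1, 0, 0, 0, 7.5, 0.2, -0.1, -1]

```text
time: 4.25
tool_pos: [0.5799, 0.1046, 0.1254]
tool_rot: [1.228, 1.57, -0.081]
contact_force: [0.4, 0.6, 0.4]
opening: 0.0004
```

```bash
python3 - <<'E'
from m import *
s=cams.read_camera("side");t=cams.read_camera("top");st()
im=cv2.resize(s["image"][120:280,240:440,::-1],None,fx=4,fy=4,interpolation=cv2.INTER_CUBIC)
q=(proj(s,observe()["tool_pos"])-[240,120])*4; print(q); cv2.circle(im,tuple(int(v) for v in q),2,(0,255,0),-1)
cv2.imwrite("pics/side5.png",im)
im=cv2.resize(t["image"][150:300,220:420,::-1],None,fx=4,fy=4,interpolation=cv2.INTER_CUBIC)
q=(proj(t,observe()["tool_pos"])-[220,150])*4; print(q); cv2.circle(im,tuple(int(v) for v in q),2,(0,255,0),-1)
cv2.imwrite("pics/top5.png",im)
E
```

```text
t 4.35 p [0.5801 0.1046 0.1258] F [ 0.4 -0.   0.7] T [ 0.02  0.03 -0.02] open 0.0004 q [ 0.05  0.52  1.45 -0.    1.17  1.36]
axes x,y,z: [[0.001, -0.0, -1.0], [0.966, 0.259, 0.001], [0.259, -0.966, 0.0]]
[360.32300603 335.42955678]
[306.60897498 273.04191665]
```

View pics/side5.png

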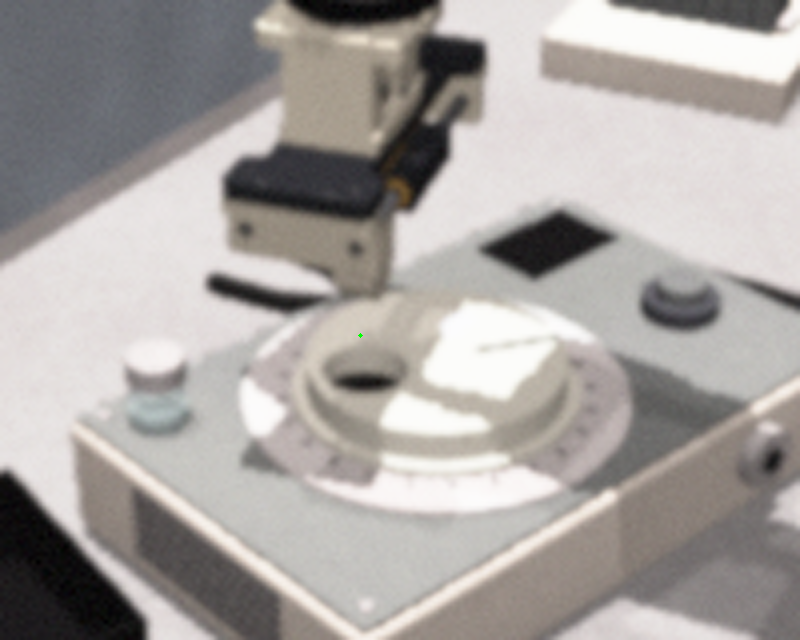

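View pics/top5.png

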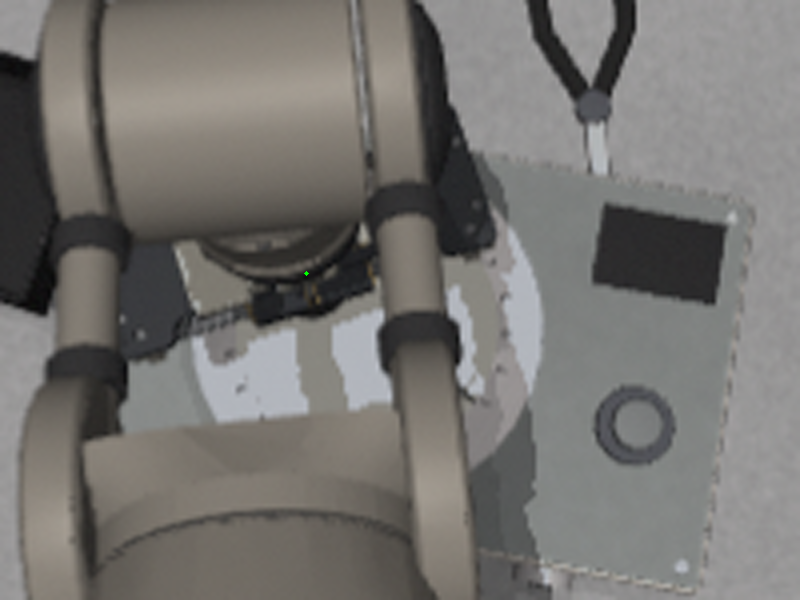

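```bash
python3 - <<'E'
from m import *
s=cams.read_camera("side");t=cams.read_camera("top")
for z in(.19,.22,.25):print(z,onz(t,308/4+220,245/4+150,z))
# side: near bar centre/ far bar
for z in(.19,.22,.25):print(z,onz(s,300/4+240,180/4+120,z),onz(s,455/4+240,55/4+120,z), "top L,R",onz(t,155/4+220,300/4+150,z),onz(t,460/4+220,190/4+150,z))
E
```

```text
0.19 [0.58437862 0.09951718 0.19      ]
0.22 [0.5787944  0.09782954 0.22      ]
0.25 [0.57321018 0.0961419  0.25      ]
0.19 [0.63602308 0.07947424 0.19      ] [ 0.65281369 -0.10061183  0.19      ] top L,R [0.55936865 0.1811528  0.19      ] [0.60974201 0.01734801 0.19      ]
0.22 [0.6024167  0.12463784 0.22      ] [ 0.61819688 -0.04461085  0.22      ] top L,R [0.55475903 0.17628393 0.22      ] [0.60316941 0.0188624  0.22      ]
0.25 [0.56881033 0.16980145 0.25      ] [0.58358006 0.01139013 0.25      ] top L,R [0.55014942 0.17141505 0.25      ] [0.59659681 0.02037679 0.25      ]
```

Both views put the gripper centred on the TCP horizontally, within about 1 cm on rough marks. The offset is therefore in height, and I'll go down in small steps watching the force.

Call:
jog_arm:
  plan: [0, 0, 0, 0.7, 0, 0, -1, 0, 0, 0, 1.4, 0, 0, -1, 0, 0, 0, 1.8, 0, 0, -1, 0, 0, 0, 2.1, 0, 0, -1]

```text
time: 4.85
tool_pos: [0.5794, 0.1045, 0.1033]
tool_rot: [-1.71, 1.57, -3.019]
contact_force: [-0.6, -0.6, 0.2]
opening: 0.0005
```

Call:
jog_arm:
  plan: [0, 0, 0, 0.3, 0, 0, -1, 0, 0, 0, 0.6, 0, 0, -1, 0, 0, 0, 0.9, 0, 0, -1]

```text
time: 5.15
tool_pos: [0.5798, 0.1046, 0.095]
tool_rot: [1.117, 1.571, -0.192]
contact_force: [-0.4, -0.4, -0.8]
opening: 0.0004
```

```bash
python3 - <<'E'
from m import *
s=cams.read_camera("side");st()
im=cv2.resize(s["image"][120:280,240:440,::-1],None,fx=4,fy=4,interpolation=cv2.INTER_CUBIC)
cv2.imwrite("pics/side6.png",im)
E
```

```text
t 5.2 p [0.5795 0.1045 0.0945] F [-0.3 -0.4 -0.7] T [-0.03  0.03  0.01] open 0.0003 q [ 0.05  0.56  1.49 -0.    1.1   1.36]
axes x,y,z: [[-0.001, -0.0, -1.0], [0.966, 0.259, -0.001], [0.259, -0.966, -0.0]]
```

View pics/side6.png

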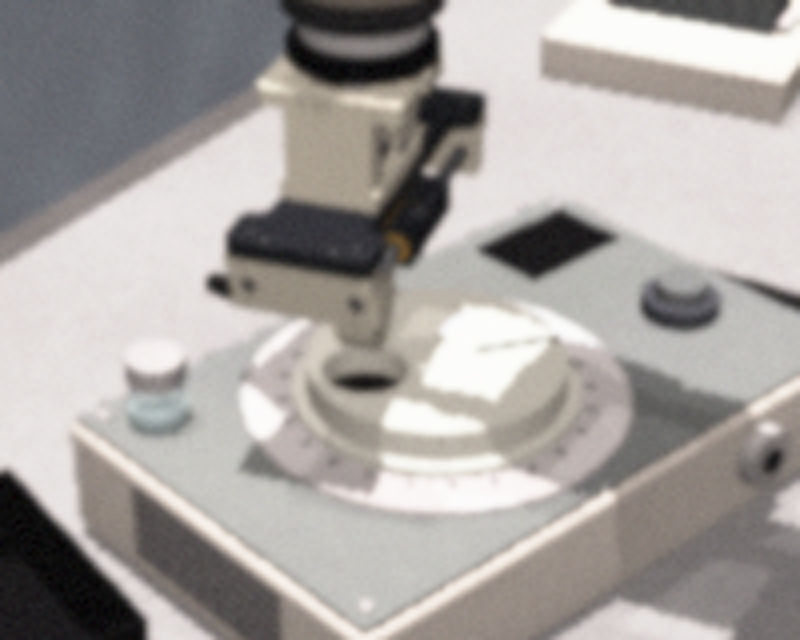

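```bash
python3 - <<'E'
from m import *
s=cams.read_camera("side")
for z in(.22,.225,.23): print(z,onz(s,330.7,161.9,z)-[.578,.1024,.2])
# now: near-face bottom centre zoom side6
for z in(.115,.12,.125): print(z,onz(s,(360.5)/4-.4+240,345/4-.4+120,z)-observe()["tool_pos"])
g=cv2.resize(s["image"][185:225,310:350,::-1],None,fx=15,fy=15,interpolation=cv2.INTER_CUBIC); cv2.imwrite("pics/s7.png",g)
E
```

```text
0.22 [ 0.00606219 -0.00620314  0.02      ]
0.225 [0.00065701 0.00162765 0.025     ]
0.23 [-0.00474817  0.00945845  0.03      ]
0.115 [ 0.00642887 -0.00693251  0.02027479]
0.12 [ 0.00199738 -0.00054771  0.02527479]
0.125 [-0.00243412  0.00583708  0.03027479]
```

View pics/s7.png

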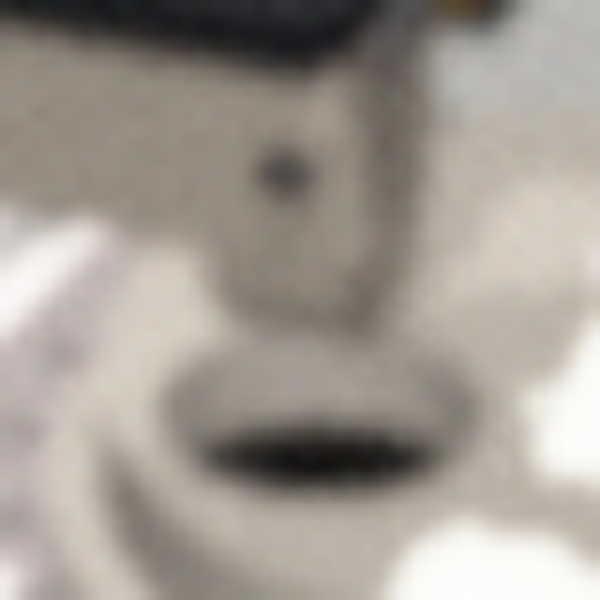

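The tip (about 22 mm wide, bottom edge near (305,325) in the zoom) still hangs above the pocket mouth (165–475 wide) and nothing has touched, so the real tip is about 25 mm above the reported TCP. It's centred over the pocket, so I'll continue down in small steps.

Call:
jog_arm:
  plan: [0, 0, 0, 0.4, 0, 0, -1, 0, 0, 0, 0.8, 0, 0, -1, 0, 0, 0, 1.2, 0, 0, -1, 0, 0, 0, 1.5, 0, 0, -1, 0, 0, 0, 1.5, 0, 0, -1]

```text
time: 5.75
tool_pos: [0.5793, 0.1045, 0.0796]
tool_rot: [-1.681, 1.57, -2.99]
contact_force: [0.1, -0.1, -0.2]
opening: 0.0008
```

Call:
jog_arm:
  plan: [0, 0, 0, 0.3, 0, 0, -1, 0, 0, 0, 0.6, 0, 0, -1, 0, 0, 0, 0.9, 0, 0, -1, 0, 0, 0, 0.9, 0, 0, -1]

```text
time: 6.15
tool_pos: [0.5794, 0.1045, 0.0707]
tool_rot: [-1.645, 1.57, -2.954]
contact_force: [-0.1, -0.5, 0.5]
opening: 0.0004
```

```bash
python3 - <<'E'
from m import *
s=cams.read_camera("side");st()
g=cv2.resize(s["image"][170:235,300:375,::-1],None,fx=9,fy=9,interpolation=cv2.INTER_CUBIC); cv2.imwrite("pics/s8.png",g)
E
```

```text
t 6.2 p [0.5795 0.1046 0.0709] F [ 1.  -0.4 -1. ] T [ 0.06 -0.07  0.07] open 0.0006 q [ 0.05  0.58  1.51 -0.    1.05  1.36]
axes x,y,z: [[-0.001, -0.0, -1.0], [0.966, 0.259, -0.001], [0.259, -0.966, -0.0]]
```

View pics/s8.png

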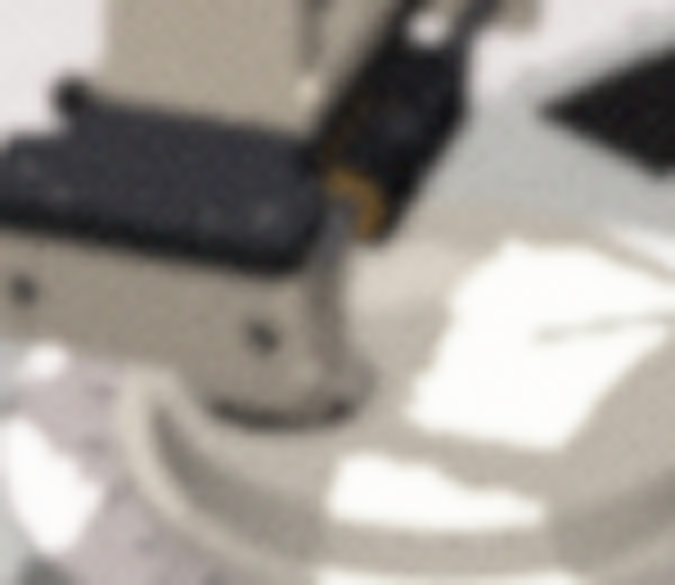

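No contact below the dial's face: the tip is in the pocket, about 10 mm deep. Next are the arc offsets about the axis, in tool axes.

```bash
cat >> m.py <<'E'
C=np.array([.5549,.0735])
def arc(azs,start=None,r=.04):
    s=observe();R=Ro.from_euler("xyz",s["tool_rot"]).as_matrix(); p=s["tool_pos"] if start is None else start
    for a in azs:
        q=np.array([*(C+r*np.array([np.cos(np.radians(a)),np.sin(np.radians(a))])),p[2]]); print(a,(R.T@(q-p)*100).round(2))
E
python3 - <<'E'
from m import *
arc(np.arange(56,134,6))
E
```

```text
56 [ 0.   -0.16 -0.26]
62 [ 0.   -0.46 -0.56]
68 [ 0.   -0.78 -0.83]
74 [ 0.   -1.12 -1.07]
80 [ 0.   -1.49 -1.26]
86 [ 0.   -1.88 -1.42]
92 [ 0.   -2.28 -1.53]
98 [ 0.   -2.7  -1.61]
104 [ 0.   -3.11 -1.64]
110 [ 0.   -3.53 -1.62]
116 [ 0.   -3.95 -1.56]
122 [ 0.   -4.35 -1.46]
128 [ 0.   -4.75 -1.32]
```

Call:
jog_arm:
  plan: [0, 0, 0, 0.2, -0.2, -0.3, -1, 0, 0, 0, 0.2, -0.5, -0.6, -1, 0, 0, 0, 0.2, -0.8, -0.8, -1, 0, 0, 0, 0.2, -1.1, -1.1, -1, 0, 0, 0, 0.2, -1.5, -1.3, -1, 0, 0, 0, 0.2, -1.5, -1.3, -1]

```text
time: 6.8
tool_pos: [0.5623, 0.1114, 0.0699]
tool_rot: [0.33, 1.567, -0.978]
contact_force: [1.9, -5.6, 2.4]
opening: 0.0006
```

```bash
python3 - <<'E'
from m import *
s=cams.read_camera("side");st()
g=cv2.resize(s["image"][160:260,280:420,::-1],None,fx=5.5,fy=5.5,interpolation=cv2.INTER_CUBIC); cv2.imwrite("pics/s9.png",g)
arc(np.arange(86,140,6))
E
```

```text
t 6.85 p [0.5626 0.1117 0.07  ] F [ 2.5 -6.9  2. ] T [-1.06 -0.29  0.09] open 0.0005 q [ 0.06  0.56  1.56 -0.    1.02  1.37]
axes x,y,z: [[0.002, -0.002, -1.0], [0.966, 0.259, 0.002], [0.259, -0.966, 0.003]]
86 [-0.   -0.43 -0.29]
92 [-0.   -0.83 -0.4 ]
98 [-0.   -1.24 -0.47]
104 [-0.   -1.66 -0.5 ]
110 [-0.   -2.08 -0.49]
116 [-0.01 -2.49 -0.43]
122 [-0.01 -2.9  -0.33]
128 [-0.01 -3.29 -0.19]
134 [-0.01 -3.67 -0.  ]
```

View pics/s9.png

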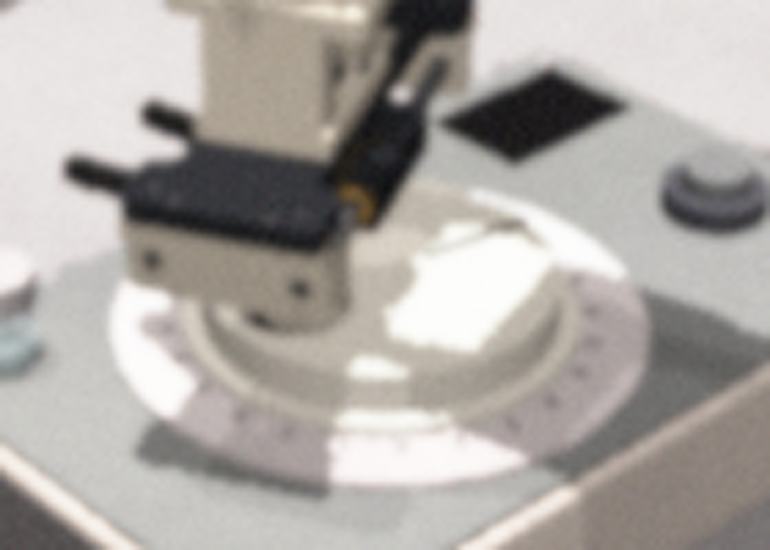

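```bash
python3 - <<'E'
from m import *
arc(np.arange(86,140,6),r=.037)
E
```

```text
86 [-0.   -0.53 -0.  ]
92 [-0.   -0.9  -0.11]
98 [-0.   -1.28 -0.18]
104 [-0.   -1.67 -0.2 ]
110 [-0.   -2.05 -0.19]
116 [-0.   -2.44 -0.14]
122 [-0.   -2.81 -0.04]
128 [-0.01 -3.18  0.09]
134 [-0.01 -3.52  0.26]
```

Call:
jog_arm:
  plan: [0, 0, 0, 0, -0.5, 0, -1, 0, 0, 0, 0, -0.9, -0.1, -1, 0, 0, 0, 0, -1.3, -0.2, -1, 0, 0, 0, 0, -1.7, -0.2, -1, 0, 0, 0, 0, -2.1, -0.2, -1, 0, 0, 0, 0, -2.4, -0.1, -1, 0, 0, 0, 0, -2.8, 0, -1, 0, 0, 0, 0, -2.8, 0, -1]

```text
time: 7.65
tool_pos: [0.536, 0.1064, 0.0704]
tool_rot: [1.468, 1.567, 0.159]
contact_force: [3.6, 1.2, 5.0]
opening: 0.0008
```

```bash
python3 - <<'E'
from m import *
s=cams.read_camera("side");t=cams.read_camera("top");st()
g=cv2.resize(s["image"][160:260,280:420,::-1],None,fx=5.5,fy=5.5,interpolation=cv2.INTER_CUBIC); cv2.imwrite("pics/s10.png",g)
g=cv2.resize(t["image"][165:305,225:425,::-1],None,fx=4,fy=4,interpolation=cv2.INTER_CUBIC); cv2.imwrite("pics/t10.png",g)
arc(np.arange(122,160,4),r=.037)
E
```

```text
t 7.75 p [0.5359 0.1064 0.0703] F [3.6 0.6 6.2] T [ 0.07 -0.58  0.06] open 0.0003 q [0.06 0.51 1.64 0.   0.98 1.36]
axes x,y,z: [[0.003, 0.0, -1.0], [0.966, 0.259, 0.003], [0.259, -0.966, 0.0]]
122 [-0.   -0.1   0.13]
126 [-0.   -0.34  0.22]
130 [-0.   -0.58  0.32]
134 [-0.   -0.81  0.43]
138 [-0.   -1.03  0.57]
142 [-0.   -1.24  0.71]
146 [-0.   -1.45  0.88]
150 [-0.   -1.63  1.05]
154 [-0.01 -1.81  1.24]
158 [-0.01 -1.97  1.44]
```

View pics/s10.png

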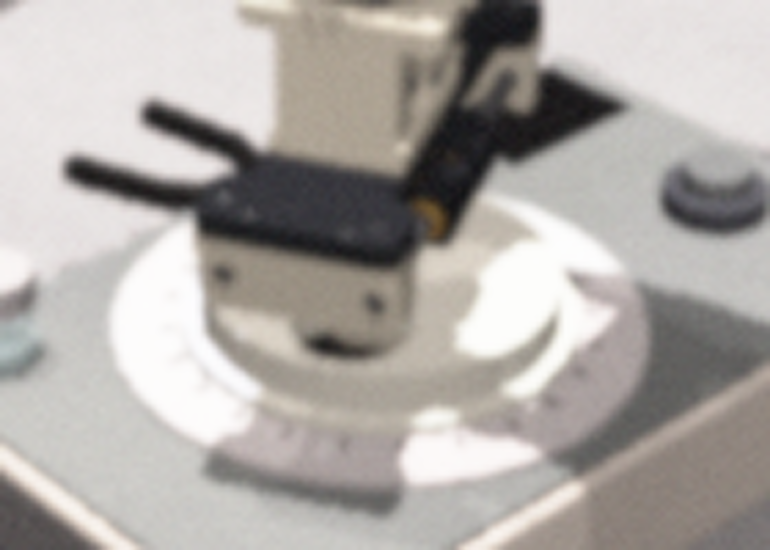

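View pics/t10.png

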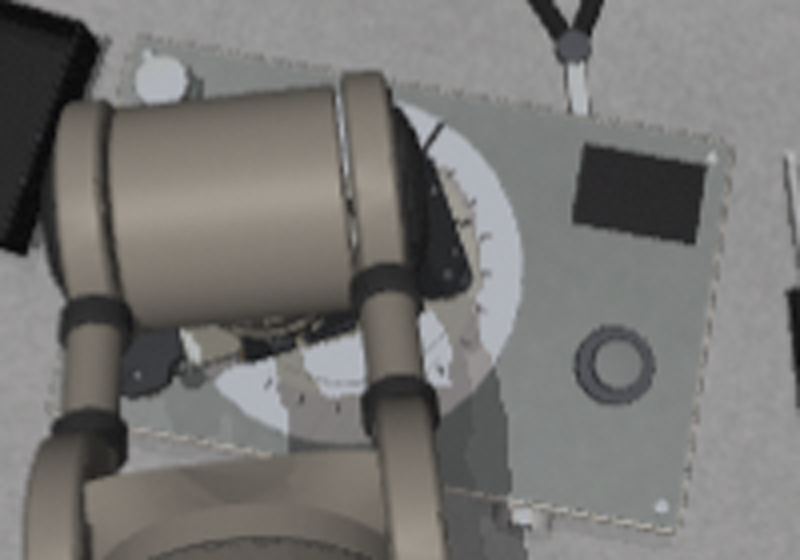

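The side view shows the tip still in the pocket at about (345,345), with the wrist at about 7 N. I'll continue round the arc 1 mm higher, stop short of the target, and then lift away to measure.

Call:
jog_arm:
  plan: [0, 0, 0, -0.1, -0.3, 0.2, -1, 0, 0, 0, -0.1, -0.6, 0.3, -1, 0, 0, 0, -0.1, -0.8, 0.4, -1, 0, 0, 0, -0.1, -1, 0.6, -1, 0, 0, 0, -0.1, -1.2, 0.7, -1, 0, 0, 0, -0.1, -1.2, 0.7, -1]

```text
time: 8.35
tool_pos: [0.5262, 0.0965, 0.0709]
tool_rot: [1.48, 1.568, 0.171]
contact_force: [4.5, 2.1, 4.3]
opening: 0.0003
```

```bash
python3 - <<'E'
from m import *
s=cams.read_camera("side");st()
g=cv2.resize(s["image"][160:260,280:420,::-1],None,fx=5.5,fy=5.5,interpolation=cv2.INTER_CUBIC); cv2.imwrite("pics/s11.png",g)
p=observe()["tool_pos"];print(np.degrees(np.arctan2(p[1]-C[1],p[0]-C[0])),np.hypot(*(p[:2]-C)))
E
```

```text
t 8.4 p [0.5261 0.0965 0.0708] F [4.4 2.4 3.5] T [ 0.24 -0.81  0.08] open 0.0006 q [0.04 0.5  1.67 0.   0.97 1.35]
axes x,y,z: [[0.003, 0.0, -1.0], [0.966, 0.259, 0.003], [0.259, -0.966, 0.0]]
141.40694986496737 0.03684365335308663
```

View pics/s11.png

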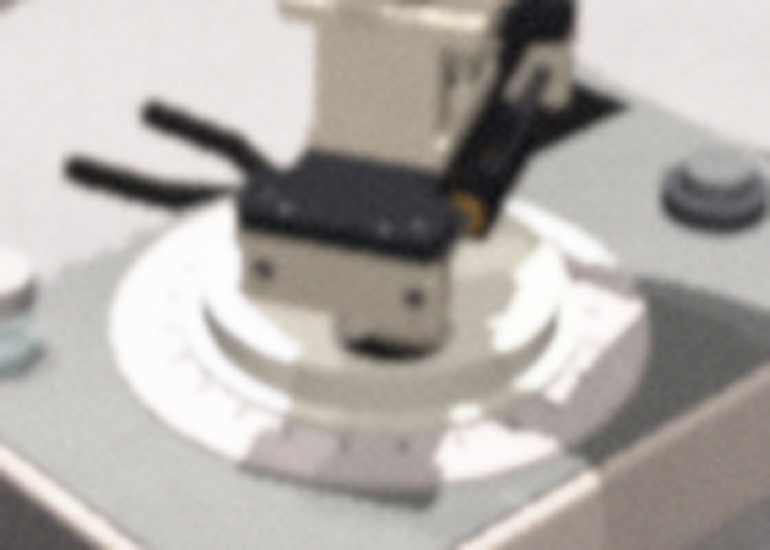

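Call:
jog_arm:
  plan: [0, 0, 0, -0.2, 0.2, -0.2, -1, 0, 0, 0, -1.5, 0.2, -0.2, -1, 0, 0, 0, -4, 0.2, -0.2, -1, 0, 0, 0, -8, 0, 1, -1, 0, 0, 0, -10, -1, 5, -1, 0, 0, 0, -10, -2, 9, -1, 0, 0, 0, -10, -3, 14, -1, 0, 0, 0, -10, -4, 19, -1, 0, 0, 0, -10, -5, 24, -1, 0, 0, 0, -10, -6, 28, -1]

```text
time: 9.4
tool_pos: [0.5381, -0.1914, 0.1692]
tool_rot: [-2.238, 1.567, 2.736]
contact_force: [1.5, 0.7, -0.6]
opening: 0.0005
```

```bash
python3 - <<'E'
from m import *
t=cams.read_camera("top");st()
g=cv2.resize(t["image"][165:305,225:425,::-1],None,fx=4,fy=4,interpolation=cv2.INTER_CUBIC); cv2.imwrite("pics/t12.png",g)
E
```

```text
t 9.45 p [ 0.538  -0.1979  0.169 ] F [-0.4 -4.5  0.4] T [-0.2   0.04  0.01] open 0.0003 q [-0.48  0.46  1.43 -0.    1.25  0.83]
axes x,y,z: [[-0.003, -0.002, -1.0], [0.967, 0.255, -0.004], [0.255, -0.967, 0.002]]
```

View pics/t12.png

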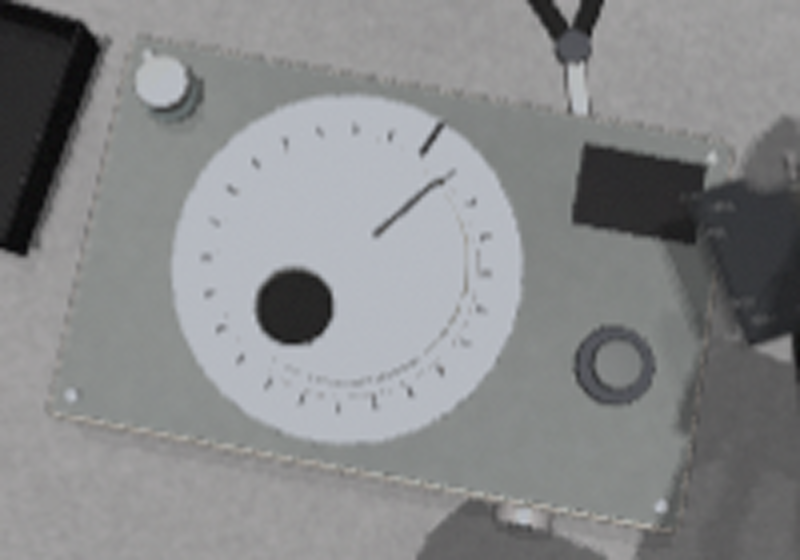

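The top view is clear. The index runs (375,235)→(455,172) and the long line (422,153)→(442,124), so there is still a gap. Next is a sub-pixel polar measurement.

```bash
cat >> m.py <<'E'
def dark(t,z,radii,azs,c=C,w=8.):
    """sub-pixel az of a dark radial line; returns list of world points"""
    g=cv2.cvtColor(t["image"],cv2.COLOR_RGB2GRAY).astype(np.float32); out=[]
    for r in radii:
        uv=np.array([proj(t,(c[0]+r*np.cos(a),c[1]+r*np.sin(a),z)) for a in np.radians(azs)],np.float32)
        v=cv2.remap(g,uv[None],None,cv2.INTER_CUBIC)[0]; i=v.argmin(); a0=azs[i]
        k=np.abs(azs-a0)*np.pi/180*r<.005; wt=np.clip(np.median(v)-8-v[k],0,None)
        if v.min()<np.median(v)-20: out.append((r,(azs[k]*wt).sum()/wt.sum(),v.min()))
    return np.array(out)
def measure(t,guess):
    # axis from pocket/plate is C; long line & index
    L=dark(t,.084,np.arange(.089,.1025,.0015),np.arange(-50,-22,.25)); I=dark(t,.106,np.arange(.028,.068,.003),np.arange(guess-20,guess+20,.25)); S=dark(t,.088,np.arange(.073,.078,.0015),np.arange(guess-12,guess+12,.25))
    for n,x in(("long",L),("idx top",I),("idx skirt",S)):
        if len(x): print(n,len(x),"median",np.median(x[:,1]).round(2),x[:,1].round(1))
    g=t["image"].mean(2); m=(g<90).astype(np.uint8)
    return np.median(L[:,1]),np.median(I[:,1])
E
python3 - <<'E'
from m import *
t=cams.read_camera("top")
measure(t,-48)
g=t["image"].mean(2); cp,stt,_=cent(t,(g<90).astype(np.uint8),(280,220,315,260)); p=onz(t,*cp,.106);print("pocket",cp,stt,p,np.degrees(np.arctan2(p[1]-C[1],p[0]-C[0])),np.hypot(*(p[:2]-C)))
p=onz(t,*cp,.1);print("pocket z.1",p,np.degrees(np.arctan2(p[1]-C[1],p[0]-C[0])),np.hypot(*(p[:2]-C)))
E
```

```text
long 9 median -36.6 [-36.7 -36.6 -36.6 -36.7 -36.6 -36.6 -36.6 -36.6 -36.6]
idx top 14 median -51.54 [-51.5 -51.5 -51.4 -51.5 -51.6 -52.  -51.9 -51.7 -51.4 -51.5 -51.3 -51.6
 -51.5 -51.7]
idx skirt 4 median -51.42 [-50.8 -51.3 -51.5 -51.6]
pocket [298.18571429 241.35357143] [289 232  19  19 280] [0.529245   0.10444239 0.106     ] 129.66285809125597 0.040194656138844966
pocket z.1 [0.52986455 0.10478132 0.1       ] 128.6714187545913 0.0400661313699243
```

Index is at −51.5° and the long line at −36.6°, so 14.9° remain and the tip leads the pocket by about 13°. I'll go back in and push on.

```bash
python3 - <<'E'
from m import *
st(); print(rel((.5300,.1046,.169)))
E
```

```text
t 9.5 p [ 0.538  -0.1944  0.1688] F [ 0.5 -0.2 -0. ] T [0.02 0.02 0.08] open 0.0007 q [-0.48  0.46  1.44 -0.    1.25  0.84]
axes x,y,z: [[-0.004, -0.0, -1.0], [0.967, 0.253, -0.004], [0.253, -0.967, -0.001]]
(array([0., 0., 0.]), array([-2.000e-02,  6.810e+00, -2.913e+01]))
```

Call:
jog_arm:
  plan: [0, 0, 0, 0, 1, -4, -1, 0, 0, 0, 0, 2, -8, -1, 0, 0, 0, 0, 3, -12, -1, 0, 0, 0, 0, 4, -16, -1, 0, 0, 0, 0, 5, -20, -1, 0, 0, 0, 0, 6, -24, -1, 0, 0, 0, 0, 6.5, -27, -1, 0, 0, 0, 0, 6.8, -29.1, -1, 0, 0, 0, 0, 6.8, -29.1, -1, 0, 0, 0, 0, 6.8, -29.1, -1]

```text
time: 10.5
tool_pos: [0.5287, 0.1094, 0.1696]
tool_rot: [-1.609, 1.568, -2.917]
contact_force: [-0.7, -0.2, -0.4]
opening: 0.0003
```

```bash
python3 - <<'E'
from m import *
st(); print(rel((.5300,.1048,.0715),-75))
E
```

```text
t 10.5 p [0.5287 0.1094 0.1696] F [-0.7 -0.2 -0.4] T [-0.04  0.   -0.03] open 0.0003 q [ 0.06  0.4   1.53 -0.    1.22  1.37]
axes x,y,z: [[-0.003, -0.001, -1.0], [0.965, 0.261, -0.003], [0.261, -0.965, -0.0]]
(array([ 0.1 , -0.01,  0.15]), array([9.81, 0.03, 0.48]))
```

Call:
jog_arm:
  plan: [0, 0, 0, 2, 0, 0, -1, 0, 0, 0, 4, 0, 0, -1, 0, 0, 0, 4.5, 0, 0, -1, 0, 0, 0, 4.5, 0, 0, -1]

```text
time: 10.9
tool_pos: [0.5292, 0.108, 0.1245]
tool_rot: [-1.692, 1.568, -3.003]
contact_force: [0.7, 0.1, 0.0]
opening: 0.0005
```

```bash
python3 - <<'E'
from m import *
st(); print(rel((.5300,.1048,.0715),-75))
E
```

```text
t 10.9 p [0.5292 0.108  0.1245] F [0.7 0.1 0. ] T [ 0.   -0.02 -0.01] open 0.0005 q [ 0.06  0.44  1.59 -0.    1.11  1.37]
axes x,y,z: [[-0.003, -0.0, -1.0], [0.966, 0.258, -0.003], [0.258, -0.966, -0.0]]
(array([-0.06, -0.02,  0.15]), array([5.3 , 0.  , 0.33]))
```

Call:
jog_arm:
  plan: [0, 0, 0, 1, 0, 0.3, -1, 0, 0, 0, 2, 0, 0.3, -1, 0, 0, 0, 2.8, 0, 0.3, -1, 0, 0, 0, 3.4, 0, 0.3, -1, 0, 0, 0, 3.9, 0, 0.3, -1, 0, 0, 0, 4.4, 0, 0.3, -1, 0, 0, 0, 4.9, 0, 0.3, -1, 0, 0, 0, 5.3, 0, 0.3, -1, 0, 0, 0, 5.3, 0, 0.3, -1]

```text
time: 11.8
tool_pos: [0.5303, 0.1059, 0.0716]
tool_rot: [-1.696, 1.57, -3.005]
contact_force: [0.7, -0.8, -0.1]
opening: 0.0005
```

```bash
python3 - <<'E'
from m import *
st(); arc(np.arange(128,160,4),r=.037);s=cams.read_camera("side")
g=cv2.resize(s["image"][160:260,280:420,::-1],None,fx=5.5,fy=5.5,interpolation=cv2.INTER_CUBIC); cv2.imwrite("pics/s13.png",g)
E
```

```text
t 11.8 p [0.5303 0.1059 0.0716] F [ 0.7 -0.8 -0.1] T [ 0.01 -0.   -0.03] open 0.0005 q [ 0.06  0.51  1.65 -0.    0.98  1.36]
axes x,y,z: [[-0.001, -0.0, -1.0], [0.966, 0.259, -0.001], [0.259, -0.966, -0.0]]
128 [-0.    0.09  0.36]
132 [ 0.   -0.15  0.47]
136 [ 0.   -0.37  0.6 ]
140 [ 0.   -0.59  0.74]
144 [ 0.   -0.8   0.89]
148 [ 0.   -0.99  1.06]
152 [ 0.   -1.17  1.25]
156 [ 0.   -1.34  1.44]
```

View pics/s13.png

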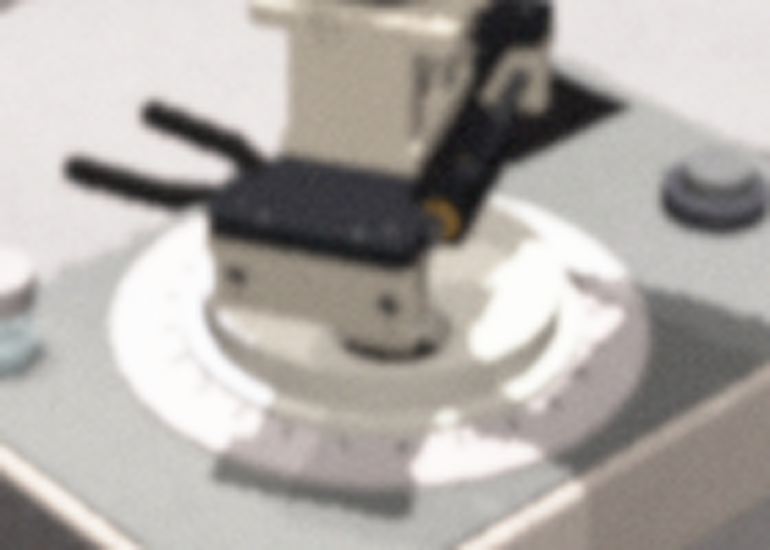

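The tip is in the pocket without force, and the view shows it at (390,345). Pushing on.

Call:
jog_arm:
  plan: [0, 0, 0, 0, -0.1, 0.5, -1, 0, 0, 0, 0, -0.4, 0.6, -1, 0, 0, 0, 0, -0.6, 0.7, -1, 0, 0, 0, 0, -0.8, 0.9, -1, 0, 0, 0, 0, -1, 1.1, -1, 0, 0, 0, 0, -1.2, 1.3, -1, 0, 0, 0, 0, -1.25, 1.35, -1, 0, 0, 0, 0, -1.25, 1.35, -1]

```text
time: 12.65
tool_pos: [0.5227, 0.0895, 0.0727]
tool_rot: [1.234, 1.569, -0.075]
contact_force: [3.0, 2.0, 3.7]
opening: 0.0009
```

```bash
python3 - <<'E'
from m import *
st(); p=observe()["tool_pos"];print(np.degrees(np.arctan2(p[1]-C[1],p[0]-C[0])),np.hypot(*(p[:2]-C)))
s=cams.read_camera("side")
g=cv2.resize(s["image"][160:260,280:420,::-1],None,fx=5.5,fy=5.5,interpolation=cv2.INTER_CUBIC); cv2.imwrite("pics/s14.png",g)
t=cams.read_camera("top")
g=cv2.resize(t["image"][165:305,225:425,::-1],None,fx=4,fy=4,interpolation=cv2.INTER_CUBIC); cv2.imwrite("pics/t14.png",g)
E
```

```text
t 12.65 p [0.5227 0.0895 0.0727] F [3.  2.  3.7] T [ 0.3  -0.51  0.03] open 0.0009 q [ 0.03  0.49  1.68 -0.    0.97  1.33]
axes x,y,z: [[0.002, -0.0, -1.0], [0.966, 0.259, 0.001], [0.259, -0.966, 0.001]]
153.50776526149522 0.03595928401122769
```

View pics/t14.png

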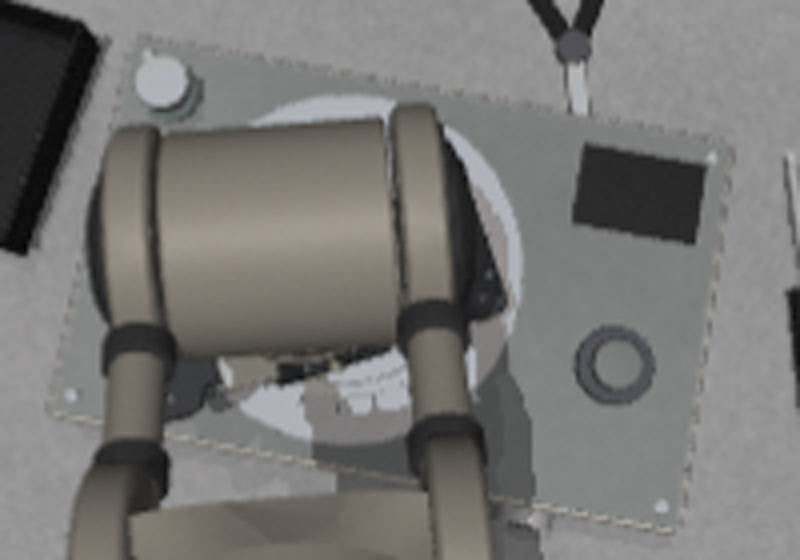

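The arm hides the index, so I'll back off, lift, and move aside to measure.

Call:
jog_arm:
  plan: [0, 0, 0, -0.2, 0.2, -0.2, -1, 0, 0, 0, -1.5, 0.2, -0.2, -1, 0, 0, 0, -4, 0.2, -0.2, -1, 0, 0, 0, -7, 0, 2, -1, 0, 0, 0, -7, -1, 6, -1, 0, 0, 0, -7, -2, 10, -1, 0, 0, 0, -7, -3, 15, -1, 0, 0, 0, -7, -4, 20, -1, 0, 0, 0, -7, -5, 24, -1, 0, 0, 0, -7, -5, 26, -1]

```text
time: 13.75
tool_pos: [0.5394, -0.1779, 0.1413]
tool_rot: [-1.814, 1.567, -3.127]
contact_force: [-0.5, 0.4, 0.4]
opening: 0.0004
```

```bash
python3 - <<'E'
from m import *
t=cams.read_camera("top");st()
measure(t,-39)
g=cv2.resize(t["image"][165:305,225:425,::-1],None,fx=4,fy=4,interpolation=cv2.INTER_CUBIC); cv2.imwrite("pics/t15.png",g)
E
```

```text
t 13.8 p [ 0.5404 -0.1795  0.1413] F [ 0.6 -2.6  0.6] T [-0.12 -0.05 -0.01] open 0.0005 q [-0.45  0.47  1.49 -0.    1.18  0.86]
axes x,y,z: [[-0.002, -0.001, -1.0], [0.967, 0.255, -0.003], [0.255, -0.967, 0.001]]
long 9 median -36.6 [-36.7 -36.6 -36.6 -36.7 -36.6 -36.6 -36.7 -36.6 -36.6]
idx top 14 median -41.9 [-42.1 -41.8 -41.7 -42.  -42.1 -41.8 -41.9 -42.  -42.  -41.9 -41.7 -41.7
 -41.8 -41.9]
idx skirt 4 median -41.39 [-41.  -41.6 -41.6 -41.2]
```

View pics/t15.png

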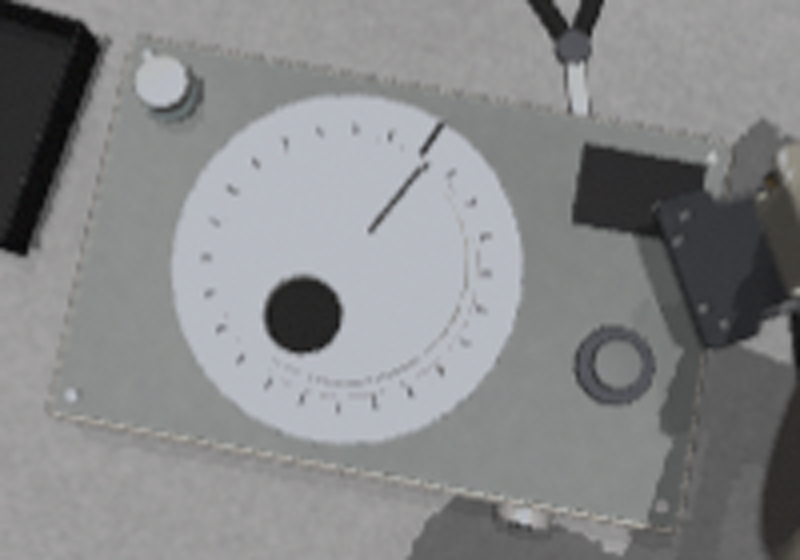

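The index is now at −41.9° (skirt part −41.4°) against −36.6°, with about 5° left. The tip leads by 15°, so it should go to an azimuth of about 159.7°.

```bash
python3 - <<'E'
from m import *
st(); print(rel((.5251,.1002,.141)))
E
```

```text
t 13.8 p [ 0.5404 -0.1795  0.1413] F [ 0.6 -2.6  0.6] T [-0.12 -0.05 -0.01] open 0.0005 q [-0.45  0.47  1.49 -0.    1.18  0.86]
axes x,y,z: [[-0.002, -0.001, -1.0], [0.967, 0.255, -0.003], [0.255, -0.967, 0.001]]
(array([0., 0., 0.]), array([ -0.  ,   5.65, -27.44]))
```

Call:
jog_arm:
  plan: [0, 0, 0, 0, 1, -4, -1, 0, 0, 0, 0, 2, -8, -1, 0, 0, 0, 0, 3, -12, -1, 0, 0, 0, 0, 4, -16, -1, 0, 0, 0, 0, 4.6, -20, -1, 0, 0, 0, 0, 5.1, -24, -1, 0, 0, 0, 0, 5.6, -26.8, -1, 0, 0, 0, 0, 5.6, -27, -1, 0, 0, 0, 0, 5.6, -27, -1, 0, 0, 0, 0, 5.6, -27, -1]

```text
time: 14.8
tool_pos: [0.5249, 0.1001, 0.1419]
tool_rot: [-1.302, 1.569, -2.612]
contact_force: [0.1, 0.0, -0.2]
opening: 0.0006
```

```bash
python3 - <<'E'
from m import *
st(); print(rel((.5251,.1002,.0715),-75))
E
```

```text
t 14.8 p [0.5249 0.1001 0.1419] F [ 0.1  0.  -0.2] T [ 0.04 -0.    0.01] open 0.0006 q [ 0.05  0.41  1.59 -0.    1.14  1.36]
axes x,y,z: [[-0.001, -0.001, -1.0], [0.966, 0.258, -0.001], [0.258, -0.966, 0.0]]
(array([-0.02,  0.02,  0.08]), array([ 7.04,  0.03, -0.01]))
```

Call:
jog_arm:
  plan: [0, 0, 0, 2, 0, 0, -1, 0, 0, 0, 4, 0, 0, -1, 0, 0, 0, 4.6, 0, 0, -1, 0, 0, 0, 5.2, 0, 0, -1, 0, 0, 0, 5.8, 0, 0, -1, 0, 0, 0, 6.4, 0, 0, -1, 0, 0, 0, 7, 0, 0, -1, 0, 0, 0, 7, 0, 0, -1]

```text
time: 15.6
tool_pos: [0.5249, 0.1008, 0.0715]
tool_rot: [-1.689, 1.57, -2.998]
contact_force: [1.0, -0.3, 0.1]
opening: 0.0004
```

```bash
python3 - <<'E'
from m import *
st(); arc([138,142,146,150,154,156,158,159.7,161],r=.0365)
E
```

```text
t 15.6 p [0.5249 0.1008 0.0715] F [ 1.  -0.3  0.1] T [-0.01 -0.07 -0.01] open 0.0004 q [ 0.05  0.5   1.67 -0.    0.98  1.36]
axes x,y,z: [[-0.001, -0.0, -1.0], [0.966, 0.259, -0.001], [0.259, -0.966, -0.0]]
138 [-0.    0.21  0.36]
142 [-0.  -0.   0.5]
146 [ 0.   -0.2   0.66]
150 [ 0.   -0.39  0.84]
154 [ 0.   -0.56  1.02]
156 [ 0.   -0.64  1.12]
158 [ 0.   -0.72  1.22]
159.7 [ 0.   -0.79  1.31]
161 [ 0.   -0.83  1.38]
```

Call:
jog_arm:
  plan: [0, 0, 0, 0, 0, 0.4, -1, 0, 0, 0, 0, -0.2, 0.6, -1, 0, 0, 0, 0, -0.4, 0.8, -1, 0, 0, 0, 0, -0.5, 1, -1, 0, 0, 0, 0, -0.65, 1.1, -1, 0, 0, 0, 0, -0.75, 1.25, -1, 0, 0, 0, 0, -0.8, 1.32, -1, 0, 0, 0, 0, -0.8, 1.32, -1]

```text
time: 16.4
tool_pos: [0.5218, 0.086, 0.0726]
tool_rot: [1.266, 1.569, -0.043]
contact_force: [3.9, 2.8, 1.1]
opening: 0.0005
```

```bash
python3 - <<'E'
from m import *
st(); p=observe()["tool_pos"];print(np.degrees(np.arctan2(p[1]-C[1],p[0]-C[0])),np.hypot(*(p[:2]-C)))
E
```

```text
t 16.4 p [0.5218 0.086  0.0726] F [3.9 2.8 1.1] T [ 0.41 -0.59  0.05] open 0.0005 q [ 0.02  0.49  1.69 -0.    0.97  1.33]
axes x,y,z: [[0.002, -0.0, -1.0], [0.966, 0.259, 0.002], [0.259, -0.966, 0.001]]
159.28030439958928 0.03537235351051222
```

Call:
jog_arm:
  plan: [0, 0, 0, -0.2, 0.2, -0.3, -1, 0, 0, 0, -1.5, 0.2, -0.3, -1, 0, 0, 0, -4, 0.2, -0.3, -1, 0, 0, 0, -7, 0, 2, -1, 0, 0, 0, -7, -1, 6, -1, 0, 0, 0, -7, -2, 10, -1, 0, 0, 0, -7, -3, 15, -1, 0, 0, 0, -7, -4, 20, -1, 0, 0, 0, -7, -5, 24, -1, 0, 0, 0, -7, -5, 26, -1]

```text
time: 17.4
tool_pos: [0.5384, -0.1816, 0.1417]
tool_rot: [-1.659, 1.568, -2.972]
contact_force: [-0.9, 0.1, 0.1]
opening: 0.0005
```

```bash
python3 - <<'E'
from m import *
t=cams.read_camera("top");st()
measure(t,-37)
g=cv2.resize(t["image"][165:305,225:425,::-1],None,fx=4,fy=4,interpolation=cv2.INTER_CUBIC); cv2.imwrite("pics/t16.png",g)
E
```

```text
t 17.45 p [ 0.5395 -0.1833  0.1416] F [-0.1 -2.6 -0.2] T [-0.08  0.03 -0.08] open 0.0004 q [-0.46  0.47  1.48 -0.    1.18  0.85]
axes x,y,z: [[-0.002, -0.002, -1.0], [0.967, 0.255, -0.002], [0.255, -0.967, 0.001]]
long 9 median -36.6 [-36.7 -36.6 -36.6 -36.7 -36.6 -36.6 -36.7 -36.5 -36.5]
idx top 14 median -36.42 [-36.7 -36.4 -36.6 -36.8 -36.4 -36.2 -36.6 -36.7 -36.3 -36.4 -36.3 -36.2
 -36.3 -36.6]
idx skirt 4 median -36.08 [-35.7 -35.9 -36.3 -36.5]
```

View pics/t16.png

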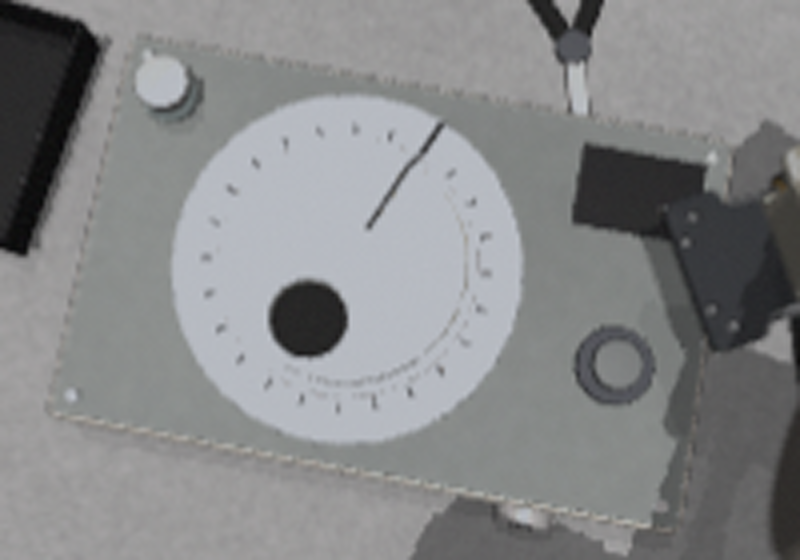

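The index (top −36.4°, skirt −36.1°) and the long line (−36.6°) agree within about 0.5°, and the picture shows one straight line from (370,228) to (442,124). The dial is set, so now the button.

```bash
python3 - <<'E'
from m import *
st(); print(rel((.4876,-.0808,.12)))
E
```

```text
t 17.45 p [ 0.5395 -0.1833  0.1416] F [-0.1 -2.6 -0.2] T [-0.08  0.03 -0.08] open 0.0004 q [-0.46  0.47  1.48 -0.    1.18  0.85]
axes x,y,z: [[-0.002, -0.002, -1.0], [0.967, 0.255, -0.002], [0.255, -0.967, 0.001]]
(array([0., 0., 0.]), array([  2.15,  -2.4 , -11.23]))
```

Call:
jog_arm:
  plan: [0, 0, 0, 0, -0.5, -2.5, -1, 0, 0, 0, 0, -1, -5, -1, 0, 0, 0, 0, -1.5, -7.5, -1, 0, 0, 0, 0, -2, -10, -1, 0, 0, 0, 0, -2.4, -11, -1, 0, 0, 0, 1, -2.4, -11, -1, 0, 0, 0, 2, -2.4, -11, -1, 0, 0, 0, 2, -2.4, -11, -1, 0, 0, 0, 2, -2.4, -11, -1]

```text
time: 18.35
tool_pos: [0.4883, -0.0787, 0.1215]
tool_rot: [-1.975, 1.569, 2.998]
contact_force: [-0.0, 0.2, -0.1]
opening: 0.0004
```

```bash
python3 - <<'E'
from m import *
st(); print(rel((.4876,-.0808,.075),-75))
s=cams.read_camera("side")
g=cv2.resize(s["image"][130:230,340:460,::-1],None,fx=6,fy=6,interpolation=cv2.INTER_CUBIC); cv2.imwrite("pics/s17.png",g)
E
```

```text
t 18.35 p [ 0.4883 -0.0787  0.1215] F [-0.   0.2 -0.1] T [-0.01  0.04 -0.03] open 0.0004 q [-0.31  0.37  1.72 -0.    1.05  1.  ]
axes x,y,z: [[-0.001, 0.0, -1.0], [0.966, 0.258, -0.001], [0.258, -0.966, -0.001]]
(array([-0.06, -0.03,  0.07]), array([ 4.65, -0.12,  0.19]))
```

View pics/s17.png

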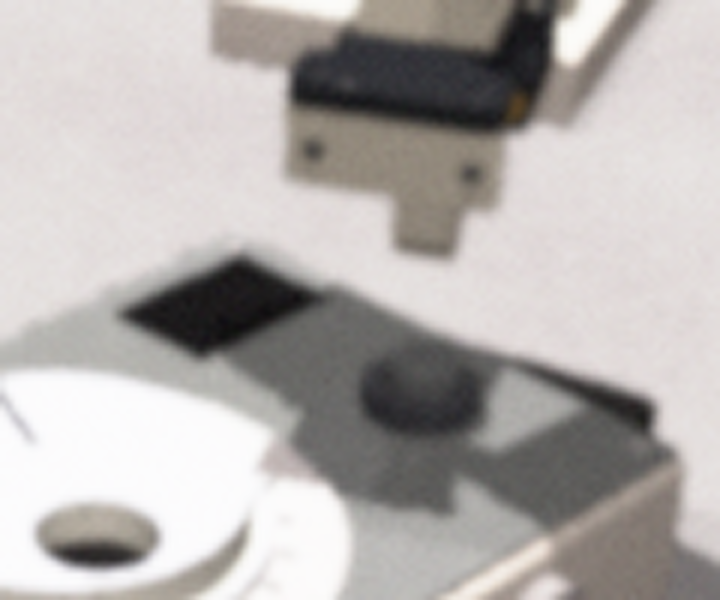

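The tip at (425,250) hangs over the cap at (425,370). I'll line up and lower to just above it.

Call:
jog_arm:
  plan: [0, 0, 0, 1, -0.1, 0.2, -1, 0, 0, 0, 2, -0.1, 0.2, -1, 0, 0, 0, 3, -0.1, 0.2, -1, 0, 0, 0, 3.6, -0.1, 0.2, -1, 0, 0, 0, 4, -0.1, 0.2, -1, 0, 0, 0, 4, -0.1, 0.2, -1]

```text
time: 19.0
tool_pos: [0.4876, -0.08, 0.0816]
tool_rot: [-2.093, 1.57, 2.881]
contact_force: [0.8, -0.3, 0.1]
opening: 0.0005
```

```bash
python3 - <<'E'
from m import *
st()
s=cams.read_camera("side")
g=cv2.resize(s["image"][130:230,340:460,::-1],None,fx=6,fy=6,interpolation=cv2.INTER_CUBIC); cv2.imwrite("pics/s18.png",g)
E
```

```text
t 19.0 p [ 0.4876 -0.08    0.0816] F [ 0.8 -0.3  0.1] T [-0.05 -0.   -0.03] open 0.0005 q [-0.32  0.42  1.77 -0.    0.95  0.99]
axes x,y,z: [[-0.001, 0.0, -1.0], [0.966, 0.259, -0.001], [0.259, -0.966, -0.001]]
```

View pics/s18.png

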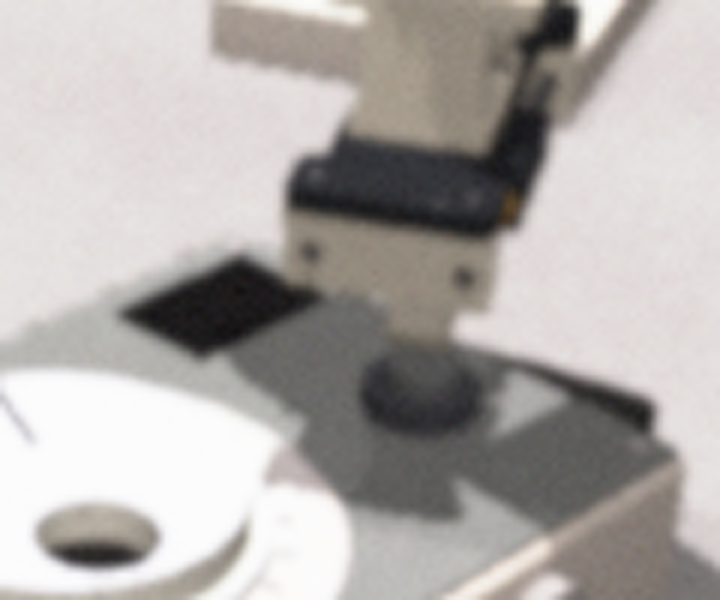

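The tip at (418,345) is just above the cap with zero force, so I'll press in millimetre steps.

Call:
jog_arm:
  plan: [0, 0, 0, 0.2, 0, -0.0, -1, 0, 0, 0, 0.4, 0, 0, -1, 0, 0, 0, 0.6, 0, 0, -1, 0, 0, 0, 0.8, 0, 0, -1]

```text
time: 19.45
tool_pos: [0.488, -0.0802, 0.0743]
tool_rot: [0.765, 1.57, -0.544]
contact_force: [0.1, 0.5, 2.3]
opening: 0.0004
```

Call:
jog_arm:
  plan: [0, 0, 0, 0.2, 0, -0.0, -1, 0, 0, 0, 0.3, 0, 0, -1, 0, 0, 0, 0.3, 0, 0, -1]

```text
time: 19.75
tool_pos: [0.488, -0.0802, 0.0714]
tool_rot: [0.833, 1.57, -0.476]
contact_force: [-0.7, 1.2, 4.7]
opening: 0.0005
```

Call:
jog_arm:
  plan: [0, 0, 0, 0.1, 0, -0.0, -1, 0, 0, 0, 0.2, 0, 0, -1, 0, 0, 0, 0.2, 0, 0, -1]

```text
time: 20.05
tool_pos: [0.4881, -0.0802, 0.0697]
tool_rot: [0.84, 1.57, -0.469]
contact_force: [-3.3, 1.4, 7.6]
opening: 0.0002
```

Call:
jog_arm:
  plan: [0, 0, 0, 0.1, 0, -0.0, -1, 0, 0, 0, 0.2, 0, 0, -1, 0, 0, 0, 0.2, 0, 0, -1]

```text
time: 20.35
tool_pos: [0.4882, -0.0803, 0.0694]
tool_rot: [0.863, 1.569, -0.446]
contact_force: [-6.5, 1.9, 23.8]
opening: 0.0004
```

Force jumped to 24 N at 5–6 mm of travel, so the button is at its stop. Release.

Call:
jog_arm:
  plan: [0, 0, 0, -0.4, 0, 0, -1, 0, 0, 0, -1, 0, 0, -1, 0, 0, 0, -3, 0, 0, -1, 0, 0, 0, -6, -1, 2, -1, 0, 0, 0, -8, -1, 6, -1, 0, 0, 0, -8, -1, 10, -1, 0, 0, 0, -8, -1, 14, -1, 0, 0, 0, -8, -1, 17, -1, 0, 0, 0, -8, -1, 17, -1]

```text
time: 21.25
tool_pos: [0.5225, -0.2506, 0.1464]
tool_rot: [-0.245, 1.57, -1.557]
contact_force: [0.1, -0.2, -0.3]
opening: 0.0004
```

```bash
python3 - <<'E'
from m import *
t=cams.read_camera("top");s=cams.read_camera("side");st()
measure(t,-37)
cv2.imwrite("pics/t19.png",cv2.resize(t["image"][165:305,225:425,::-1],None,fx=4,fy=4,interpolation=cv2.INTER_CUBIC))
cv2.imwrite("pics/s19.png",cv2.resize(s["image"][150:310,190:460,::-1],None,fx=2.9,fy=2.9,interpolation=cv2.INTER_CUBIC))
E
```

```text
t 21.35 p [ 0.5217 -0.2469  0.1464] F [-0.4  0.7 -0.3] T [-0.05  0.03 -0.05] open 0.0001 q [-0.57  0.48  1.46  0.    1.2   0.74]
axes x,y,z: [[-0.001, 0.001, -1.0], [0.966, 0.258, -0.001], [0.258, -0.966, -0.002]]
long 9 median -36.59 [-36.7 -36.6 -36.6 -36.7 -36.6 -36.6 -36.6 -36.5 -36.6]
idx top 14 median -36.43 [-36.7 -36.5 -36.6 -36.8 -36.3 -36.3 -36.6 -36.7 -36.3 -36.4 -36.3 -36.2
 -36.4 -36.6]
idx skirt 4 median -36.08 [-35.7 -35.9 -36.3 -36.5]
```

View pics/t19.png

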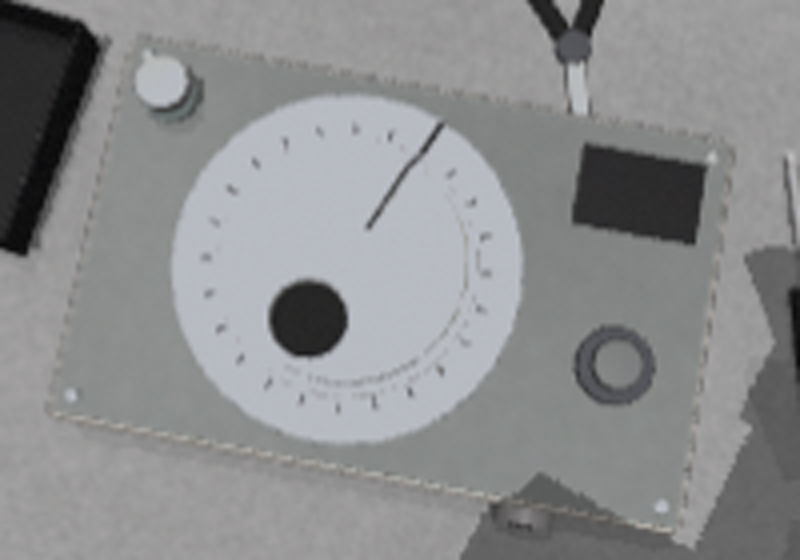

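View pics/s19.png

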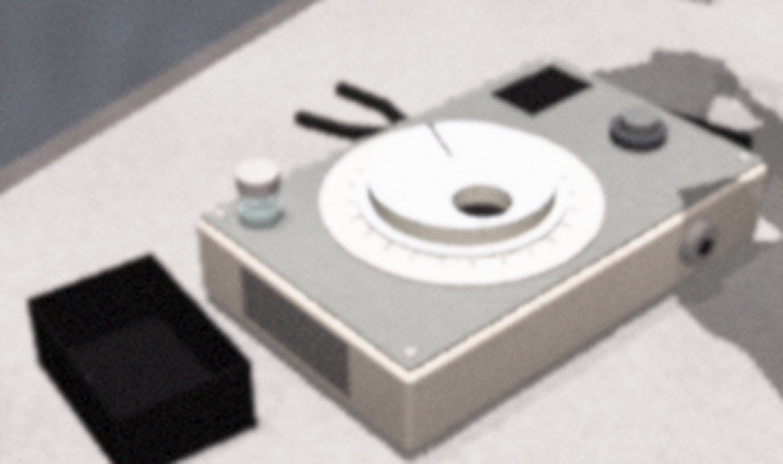

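The top view shows the index and long line as one line ((370,228)→(442,124)), the cap back up at (615,363) and the jar in place. The side view agrees, and the arm is clear of everything, so I'm handing in.

```bash
python3 - <<'E'
from cell import robot
print(robot.hand_in())
E
```

```text
the job is handed in; nothing more can be done
None
```

The dial is set to the long line and the button was pressed once afterwards and sprang back. I handed the job in at about 21 s.

- **Dial:** I pushed it round by the pocket in three passes, measuring between them. At the last look the index was at −36.4° on the top face and −36.1° on the skirt. The long line was at −36.6°, so they agree within about 0.2–0.5°.
- **Button:** The force rose from 2 N to 8 N and then jumped to 24 N after about 5–6 mm, which I read as the stop. The cap looks fully up again in both views.
- **Surroundings:** The jar, bin, pliers and screwdriver look unmoved where the last pictures show them; I only checked this by eye. The arm ended clear, with the contact force within noise (under 1 N).
- **Disagreement:** The side view showed the fingertips about 25 mm above the reported TCP. Lowering to z = 0.0945 m over the pocket met nothing, and the side view then showed the tip still above the mouth. I allowed for this in the pushes and the press, and did not find the cause.

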